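# Dress an uplighter: stack its optics, then hold the barn-door leaf at the tape mark

## Task

Fit the uplighter's optics squarely into the cell on its face, between the four lugs: the lens right down on the face, then the spacer ring on it, then the frosted disc on top, each put down rather than dropped. Then swing the barn-door leaf up (it has a wire pull loop to take hold of) until it lines up with the middle of the tape strip on the slotted arc, and finish still holding it steady there with the gripper's fingers, so that I can tighten its wing nut: the hinge is slack and the leaf falls if let go. Leave everything else on the table where it is.

Things in the scene. Friction and masses are not known exactly. Their poses are not given: they have to be found in the camera images.
- uplighter: Black stage uplighter bolted to the table, lens side up. Origin under its centre on the table, z up. Finned housing 130 x 130 mm, flat face 100 mm up; base, yoke and side knobs 190 mm along x, 80 mm high at most. Mid-face is the lens cell (see cell_floor). The barn-door leaf is hinged along the face's +y edge.
- cell_floor (a point): Centre of the lens cell's floor, on the face 100 mm above the table; axes as the uplighter's. The cell is four upright aluminium lugs 12 mm wide, 39 mm high, on the diagonals between its x and y axes; 64 mm between opposite inner faces (the parts are 60 mm), flared at the top. The gaps between lugs, towards its +x, -x, +y, -y, are 36 mm wide for the fingers and open down to the face.
- lens: Lens in an aluminium mount: a disc 60 mm across and 16 mm thick, rim solid, flat underneath and on top, ringed glass in the middle of its top; about 110 g. Lies flat on the table; origin at the centre of its underside, z up. In the cell its underside lies on the face.
- spacer: Plain aluminium spacer ring, 60 mm outside, 46 mm inside, 10 mm thick, about 40 g. Lies flat; origin at the centre of its underside. Seated on the lens its underside is 16 mm above the face. (The cork-coloured roll of tape nearby is 72 mm across and 24 mm high, not the spacer.)
- frost: Frosted white disc, solid, 60 mm across and 8 mm thick, about 50 g. Lies flat; origin at the centre of its underside. Seated on the spacer its underside is 26 mm above the face.
- leaf (a joint): Angle (rad) of the barn-door leaf: 0 lying level on its stop, straight out in the uplighter's +y direction, growing as it is raised; 1.40 at the upper stop, still leaning outwards. A black steel plate 110 mm wide (along the hinge), 3 mm thick, reaching 85 mm from the hinge; 0.3 kg. Slack hinge, next to no friction: it falls to 0 when let go.
- leaf_hinge (a point): Middle of the leaf's hinge line, which runs along the uplighter's x axis 72 mm from its centre on the +y side and 108 mm above the table. The point turns with the leaf (its y axis points from the hinge to the leaf's free edge).
- leaf_bar (a point): Middle of the cross bar of the leaf's steel pull loop: round bar 9 mm thick, 80 mm long, parallel to the hinge and 130 mm from it, in the leaf's plane, on two legs 8 mm thick 36 mm either side of the middle. The opening between bar and leaf edge is 40 mm: a finger fits through. With the leaf level it is 108 mm above the table. Turns with the leaf, y axis pointing away from the hinge.
- mark (a joint): Angle (rad) at which the tape strip is stuck on the slotted arc, measured as the leaf's angle is: the leaf lines up with the tape when the two values are equal. Does not move.
- mark_tape (a point): Middle of the pale tape strip, 6 mm wide, 34 mm long, stuck radially over the dark steel slotted arc (radius 64 mm about the hinge, 60 mm towards +x from the uplighter's centre, just past the leaf's edge), standing out past its rim; 70 mm from the hinge line. y axis outwards along the strip. A brass wing nut on the leaf, in the arc's slot, shows the leaf's angle.
- tape_small: Cork-coloured roll of tape, 72 mm across, 24 mm high, lying near the optics; not to be disturbed. Origin under its centre.
- tape_big: White roll of tape, 110 mm across, 48 mm high; not to be disturbed. Origin under its centre.
- spray_can: White spray can standing, 66 mm across, 190 mm high; not to be disturbed. Origin under its centre.
- flask: Yellow drinks flask standing, 72 mm across, 235 mm high; not to be disturbed. Origin under its centre.
- wrench: Steel wrench lying flat, 150 mm long; not to be disturbed. Origin under its middle.
- marker: Blue marker pen lying flat, about 140 mm long; not to be disturbed. Origin under its barrel.
There are look-alikes about, which are no part of the job. What is shaped like the lens but green or purple is not meant.

How it is judged:
On the way, in this order (a step that is already met when the one before it is completed fails the run):
1. the lens lies flat and let go on the floor of the cell (horizontal distance between lens and cell_floor below 0.005 m and z of lens in the frame of cell_floor between -0.003 and 0.003 m and angle between lens's own z axis and vertical below 0.08 rad and contact force between lens and the fingers below 0.05 N and linear speed of lens below 0.03 m/s), for 0.2 s.
2. the spacer ring lies flat and let go on the lens in the cell (horizontal distance between each of lens, spacer and cell_floor below 0.005 m and z of lens in the frame of cell_floor between -0.003 and 0.003 m and angle between each of lens, spacer's own z axis and vertical below 0.08 rad and z of spacer in the frame of cell_floor between 0.013 and 0.019 m and contact force between spacer and the fingers below 0.05 N and linear speed of spacer below 0.03 m/s), for 0.2 s.
3. the frosted disc lies flat and let go on the spacer in the cell (horizontal distance between each of lens, spacer, frost and cell_floor below 0.005 m and z of lens in the frame of cell_floor between -0.003 and 0.003 m and angle between each of lens, spacer, frost's own z axis and vertical below 0.08 rad and z of spacer in the frame of cell_floor between 0.013 and 0.019 m and z of frost in the frame of cell_floor between 0.023 and 0.029 m and contact force between frost and the fingers below 0.05 N and linear speed of frost below 0.03 m/s), for 0.2 s.
At the end, for the whole second after the job is handed in: Lens, spacer and frosted disc stacked in the cell within 5 mm of its centre, 3 mm of seated height and 0.08 rad of flat, let go, at rest; leaf within 0.07 rad (4 deg) of the tape's middle, still (0.06 rad/s), held by the fingers alone (over 0.2 N), through the last second (all of step 3 and contact force between each of lens, spacer and the fingers below 0.05 N and linear speed of each of lens, spacer below 0.03 m/s and angle between the y axis of leaf_bar and the y axis of mark_tape, either way round below 0.07 rad and velocity of joint leaf between -0.06 and 0.06 rad/s and contact force between leaf and lens below 0.1 N and contact force between leaf and spacer below 0.1 N and contact force between leaf and frost below 0.1 N and contact force between leaf and tape_small below 0.1 N and contact force between leaf and tape_big below 0.1 N and contact force between leaf and spray_can below 0.1 N and contact force between leaf and flask below 0.1 N and contact force between leaf and wrench below 0.1 N and contact force between leaf and marker below 0.1 N and contact force between leaf and the fingers above 0.2 N); the arm keeps its last pose, push and grip.
It fails at once if a bystander (tape rolls, spray can, flask, wrench, marker) is shifted by more than 30 mm (distance of any of tape_small, tape_big, spray_can, flask, wrench, marker from where it was at the start of the episode above 0.03 m).
It fails at once if the lens is dropped (falls free faster than 0.5 m/s, a drop of more than about 12 mm) (linear speed of lens above 0.5 m/s and contact force between lens and the fingers below 0.01 N).
It fails at once if the spacer ring is dropped (falls free faster than 0.5 m/s, a drop of more than about 12 mm) (linear speed of spacer above 0.5 m/s and contact force between spacer and the fingers below 0.01 N).
It fails at once if the frosted disc is dropped (falls free faster than 0.5 m/s, a drop of more than about 12 mm) (linear speed of frost above 0.5 m/s and contact force between frost and the fingers below 0.01 N).
It also fails if it takes over 72 s, if anything falls off the work surface, if the arm or the gripper's body presses on something with over 40 N, if the wrist force passes 120 N, or if a joint passes its speed limit or range.

## Robot

A 7-joint arm with a two-finger parallel gripper is mounted at the origin on the work surface. World frame = base frame: x ahead of the robot, y to its left, z up, the work surface at z = 0. Lengths are in m, angles in rad, forces in N, time in s.
With the tool pointing down it reaches from about 0.425 to 0.8 m from the base axis. Payload 8.3 kg.
Tool frame: the origin (TCP) lies midway between the tips of the shut fingers; the grasp point (between the pads) lies 19 mm behind it; z points along the fingers, y is the direction in which the jaws open and shut (so a half turn about z gives the same grasp; the last joint's range is limited). The gripper opens to 85 mm and grips with 20 to 120 N. Pads are 22 mm wide; open, the fingers measure 114 mm over their backs; the gripper's body (76 mm by 85 mm) begins 54 mm behind the grasp point. The pads swing forward as they close: fully open they stand 13 mm farther back than shut.
Start: joints at [1.106, 0.383, 0.016, 1.37, -0.006, 1.388, -0.046], TCP at [0.244, -0.575, 0.208] pointing down, gripper open.
Joint ranges: [-2.95, 2.95], [-0.25, 2.06], [-1.52, 1.56], [0.18, 2.33], [-1.44, 4.58], [0.02, 2.06], [-3.01, 3.01]. Speed limits (rad/s): [2.39, 2.39, 3.01, 3.01, 3.14, 3.14, 3.14].

## Interface

Orientations are given as a 3x3 rotation matrix whose columns are the frame's x, y, z axes.
In Python, from cell import robot gives the robot as it stands.
- The arm moves only by the shell command python3 -m pendant 'ROWS' [OPENING] [FORCE]. ROWS is a JSON object of lists of equal length, an entry for each row: "dp": the shift along the world's x, y, z in mm, a list of three; "twist": the turn about the world's z in rad. A call has exactly 10 rows; each row is the pose to reach, as a shift and turn from the pose commanded when the call began; what a row does not reach only later rows make up. A row lasts 1/8 s, in which the tool goes at most 62.5 mm and 10.7 degrees, less where a joint would pass 70% of its speed; a pose out of reach is approached as far as the arm can. A call with a gripper value outside its range is refused whole. OPENING is the finger opening in mm, from 0 to 85.4, set as the call begins (- or left out, the last holds). The fingers move at their own pace and stop on an object; FORCE is the grip in N (left out, the last holds). Time passes only in rows, so rows that repeat a pose let the fingers close, or fill a call up. It gives the time, the measured TCP pose, the force and the opening at its end, in the units of the state.
- robot.state(): the state, without advancing time (a new reading comes with each control period).
- robot.get_image(name): name is "scene" or "top"; returns a dict with "color" (480x640x3 uint8, blue, green, red), "depth" (480x640 float32, m along the optical axis (not along the pixel's ray), 0 where there is no reading), "camera_matrix" (3x3 intrinsics, pixels), "dist_coeffs" ([k1, k2, p1, p2, k3] as OpenCV has them; the pictures are not rectified), "world_from_camera" (4x4, takes a point from camera to world coordinates). Camera axes: x right, y down, z forward; pixel columns grow to the right and rows downward; lengths in m; the calibration is good to about 2 mm. A picture is of the moment at which its call begins.
- robot.job_done(): hands the job in, once; it reports no verdict.
Trained networks look in the newest picture that a camera, given by its name, has taken for a name from the list of things; names that differ only in an ending like _2 or _b are one class to them, and where a whole thing is asked for, a point or a joint stands for the part that bears it (a point fixed in the world has none). Each returns a list of dicts, best first, with "score" (0 to 1); they miss things now and then, are a little off and sometimes report something else, mostly with a low value. They report only what shows in the picture. A call takes as long as a camera call. They do not tell look-alikes from the thing itself.
- robot.masks_of(camera, target): "pixels" (480x640 bool, what is visible of it) and "pixel" ([column, row] in pixels, amid what is visible of it).
The state is a dict: "clock": time; "joint_positions": joint angles; "joint_velocities": joint speeds; "tau": joint torques, N m; "position": TCP position; "ee_rot": TCP orientation; "wrist_force": force on the tool from outside, world axes, zero at the start; "wrist_torque": the same for the moment, N m; "gripper_width": finger opening in m.
Only numpy, scipy, OpenCV 4.12 (cv2) and the standard library are available. Lean on these libraries where they do the work, as an engineer would, in place of code of your own. Each camera call takes 0.05 s, during which the arm holds its last target.

## Working session

There is one attempt and no reset: what is moved stays moved. The work goes in short steps, Python scripts to look and compute and a shell command to move; the robot and the scene stay as the last step left them, time stands still between calls to the robot, and variables do not carry over. Pictures are saved under pics/ and viewed, and the job is handed in when it is done.

```bash
ls; mkdir -p pics; python3 - <<'E'
from cell import robot
import cv2
s=robot.state()
for k in ['clock','position','ee_rot','wrist_force','gripper_width']: print(k,s[k])
for c in ['scene','top']:
    im=robot.get_image(c); cv2.imwrite(f'pics/{c}0.png',im['color']); print(c,im['camera_matrix'],im['dist_coeffs'],im['world_from_camera'])
E
```

```text
pics
clock 0.0
position [ 0.24423158 -0.57469597  0.20675299]
ee_rot [[ 9.20330888e-01  3.91139804e-01 -8.43153549e-04]
 [ 3.91140708e-01 -9.20329086e-01  1.82192867e-03]
 [-6.33499139e-05 -2.00656890e-03 -9.99997985e-01]]
wrist_force [-1.10333198 -0.32430712  0.14802164]
gripper_width 0.08534917095927018
scene [[492.45668533   0.         313.0039792 ]
 [  0.         492.45668533 239.84032217]
 [  0.           0.           1.        ]] [0.00811749 0.         0.         0.         0.        ] [[ 0.21751893  0.71097366 -0.66873161  1.19419991]
 [ 0.97601652 -0.16460801  0.14246389 -0.11303801]
 [-0.00879051 -0.68368169 -0.7297274   0.79449718]
 [ 0.          0.          0.          1.        ]]
top [[470.31243128   0.         314.30126172]
 [  0.         470.31243128 233.15908214]
 [  0.           0.           1.        ]] [-0.10678322  0.          0.          0.          0.        ] [[-0.01648773 -0.98947464  0.143764    0.39700432]
 [-0.99984873  0.01551967 -0.00785255  0.02321952]
 [ 0.00553873 -0.14387172 -0.98958085  1.10563153]
 [ 0.          0.          0.          1.        ]]
```

View pics/scene0.png

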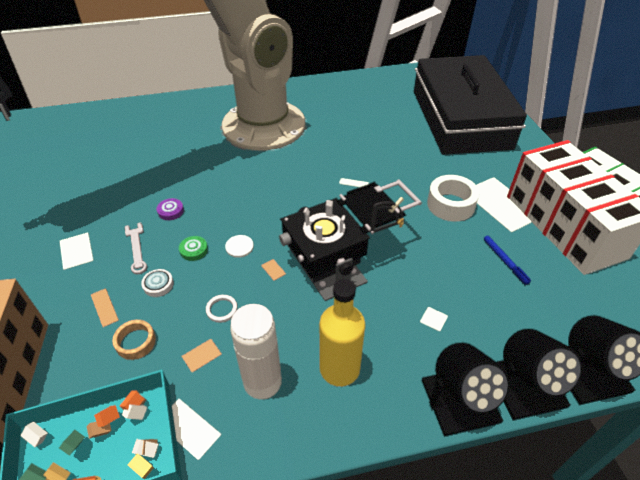

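View pics/top0.png

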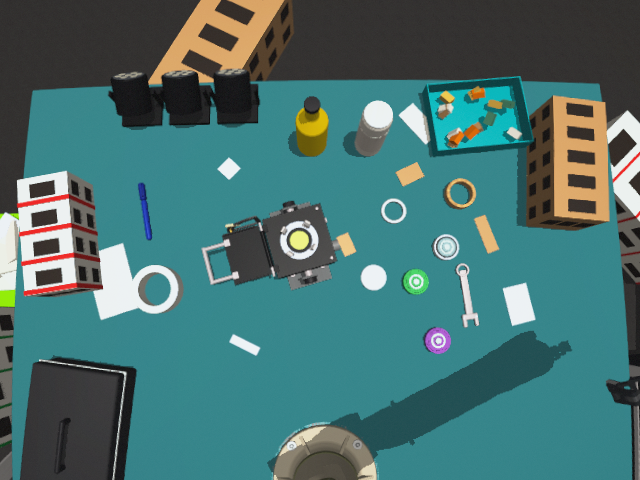

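The top picture shows the lens at (446,246), spacer at (394,211), frost at (374,277), the uplighter at (300,240) with its leaf pointing left, and decoys in green (416,281) and purple (437,341).

```bash
cat > h.py <<'E'
import numpy as np, cv2
from cell import robot
def ray(im,px):
    p=np.array(px,float).reshape(-1,1,2)
    n=cv2.undistortPoints(p,im['camera_matrix'],im['dist_coeffs']).reshape(-1,2)
    return np.c_[n,np.ones(len(n))]
def onz(im,px,z):
    T=im['world_from_camera']; d=ray(im,px)@T[:3,:3].T; o=T[:3,3]
    return o+d*((z-o[2])/d[:,2])[:,None]
def cloud(im,m):
    v,u=np.nonzero(m&(im['depth']>0)); T=im['world_from_camera']
    P=ray(im,np.c_[u,v])*im['depth'][v,u][:,None]
    return P@T[:3,:3].T+T[:3,3]
def proj(im,P):
    T=np.linalg.inv(im['world_from_camera']); P=np.atleast_2d(P)
    r,_=cv2.Rodrigues(T[:3,:3]); return cv2.projectPoints(P.astype(float),r,T[:3,3],im['camera_matrix'],im['dist_coeffs'])[0].reshape(-1,2)
E
python3 - <<'E'
from h import *
for c in ['top','scene']:
    im=robot.get_image(c)
    for t,h in [('lens',.016),('spacer',.010),('frost',.008),('tape_small',.024)]:
        for r in robot.masks_of(c,t)[:4]:
            m=r['pixels']
            cs,_=cv2.findContours(m.astype(np.uint8),cv2.RETR_EXTERNAL,cv2.CHAIN_APPROX_NONE)
            k=max(cs,key=len).reshape(-1,2)
            P=onz(im,k,h)[:,:2]
            (x,y),(w,l),a=cv2.fitEllipse((P*1000).astype(np.float32)) if len(P)>5 else ((0,0),(0,0),0)
            C=cloud(im,m)
            print(c,t,round(r['score'],2),np.round(r['pixel']),m.sum(),'ell',round(x,1),round(y,1),round(w,1),round(l,1),'cloud',np.round(np.median(C,0)*1000,1) if len(C) else None)
    for t in ['uplighter','leaf','leaf_bar','mark','mark_tape','cell_floor']:
        for r in robot.masks_of(c,t)[:3]:
            C=cloud(im,r['pixels']); print(c,t,round(r['score'],2),np.round(r['pixel']),r['pixels'].sum(),np.round(np.median(C,0)*1000,1) if len(C) else None)
E
```

```text
top lens 0.68 [439. 338.] 533 ell 302.0 -263.9 57.6 58.6 cloud [ 302.2 -263.8   17.1]
top lens 0.59 [418. 280.] 577 ell 440.0 -217.9 59.0 63.7 cloud [ 439.4 -216.9   17.4]
top lens 0.56 [441. 247.] 439 ell 519.4 -293.8 52.1 56.8 cloud [ 519.3 -293.2   17.4]
top lens 0.46 [464. 299.] 541 ell 400.1 -337.3 36.5 163.9 cloud [ 406.3 -339.     7.2]
top spacer 0.55 [399. 206.] 260 ell 607.0 -173.4 57.4 58.7 cloud [ 608.6 -172.8    9.5]
top spacer 0.39 [283. 249.] 7297 ell 522.8 102.0 187.9 324.0 cloud [512.3  79.4 102. ]
top frost 0.93 [373. 278.] 516 ell 450.8 -121.9 56.7 59.1 cloud [ 450.9 -122.     8.2]
top frost 0.59 [392. 204.] 187 ell 607.8 -174.3 50.6 54.0 cloud [ 614.1 -172.8    9.7]
top tape_small 0.89 [466. 191.] 471 ell 644.8 -334.4 71.2 80.1 cloud [ 647.1 -339.5   22.5]
top uplighter 0.64 [286. 253.] 7407 [512.4  81.1 102.1]
top leaf 0.75 [245. 258.] 2454 [496.6 163.8 110.6]
top leaf_bar 0.69 [245. 255.] 2453 [496.9 163.8 110.6]
top mark 0.51 [246. 255.] 2362 [496.6 163.5 110.6]
top mark_tape 0.18 [246. 256.] 2392 [496.5 163.5 110.6]
top cell_floor 0.65 [283. 249.] 7461 [512.8  
[... 269 characters left out ...]
 16.9]
scene spacer 0.59 [220. 299.] 373 ell 610.6 -173.4 57.1 63.1 cloud [ 611.3 -175.2    9.4]
scene frost 0.67 [238. 246.] 508 ell 451.7 -120.6 58.7 65.8 cloud [ 453.1 -120.7    8.3]
scene frost 0.35 [218. 299.] 417 ell 609.2 -173.7 60.3 62.6 cloud [ 610.2 -174.9    9.2]
scene tape_small 0.77 [137. 343.] 891 ell 653.7 -332.1 70.5 86.2 cloud [ 652.  -334.1   20.8]
scene uplighter 0.94 [339. 227.] 7901 [551.2  75.3 100.9]
scene leaf 0.78 [376. 202.] 1856 [489.9 167.7 110.7]
scene leaf_bar 0.6 [374. 202.] 1807 [493.1 164.7 110.9]
scene mark 0.6 [396. 202.] 40 [555.5 188.6 161.2]
scene mark_tape 0.53 [397. 208.] 42 [556.5 186.4 156.6]
scene cell_floor 0.95 [336. 231.] 7811 [551.1  74.1 100.8]
```

```bash
python3 - <<'E'
from h import *
im=robot.get_image('top'); c=im['color']; hsv=cv2.cvtColor(c,cv2.COLOR_BGR2HSV)
print(hsv[300,400],hsv[230,420])
notteal=(np.abs(hsv[...,0].astype(int)-hsv[300,400,0])>8)|(hsv[...,1]<100)
n,lab,st,ce=cv2.connectedComponentsWithStats(notteal.astype(np.uint8))
for nm,px,h in [('lens',(446,246),.016),('spacer',(394,211),.01),('frost',(374,277),.008)]:
    best=min(range(1,n),key=lambda i:np.hypot(*(ce[i]-px)) if st[i,4]>80 else 1e9)
    k=max(cv2.findContours((lab==best).astype(np.uint8),cv2.RETR_EXTERNAL,cv2.CHAIN_APPROX_NONE)[0],key=len).reshape(-1,2)
    P=onz(im,k,h)[:,:2]*1000
    print(nm,st[best,4],cv2.fitEllipse(P.astype(np.float32)),cv2.minEnclosingCircle(P.astype(np.float32)))
cv2.imwrite('pics/top_up.png',cv2.resize(c[190:300,190:350],None,fx=5,fy=5,interpolation=cv2.INTER_CUBIC))
cv2.imwrite('pics/top_opt.png',cv2.resize(c[180:300,350:480],None,fx=5,fy=5,interpolation=cv2.INTER_CUBIC))
s=robot.get_image('scene')['color']
cv2.imwrite('pics/sc_up.png',cv2.resize(s[165:305,270:430],None,fx=4.2,fy=4.2,interpolation=cv2.INTER_CUBIC))
E
```

```text
[ 92 153 140] [ 92 155 140]
lens 569 ((518.2485961914062, -294.0742492675781), (60.279624938964844, 64.01166534423828), 16.612777709960938) ((517.2301025390625, -294.1467590332031), 32.74290084838867)
spacer 293 ((607.847900390625, -174.29551696777344), (60.3538818359375, 60.999210357666016), 45.662845611572266) ((607.6256713867188, -174.28768920898438), 31.468769073486328)
frost 564 ((450.83905029296875, -121.21548461914062), (60.307796478271484, 60.906166076660156), 23.087543487548828) ((450.90509033203125, -121.35520935058594), 31.38401222229004)
```

View pics/top_up.png

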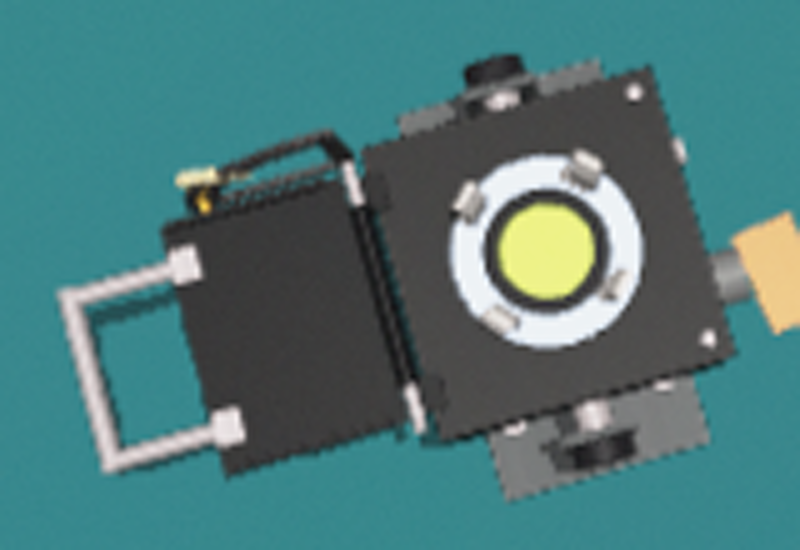

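View pics/sc_up.png

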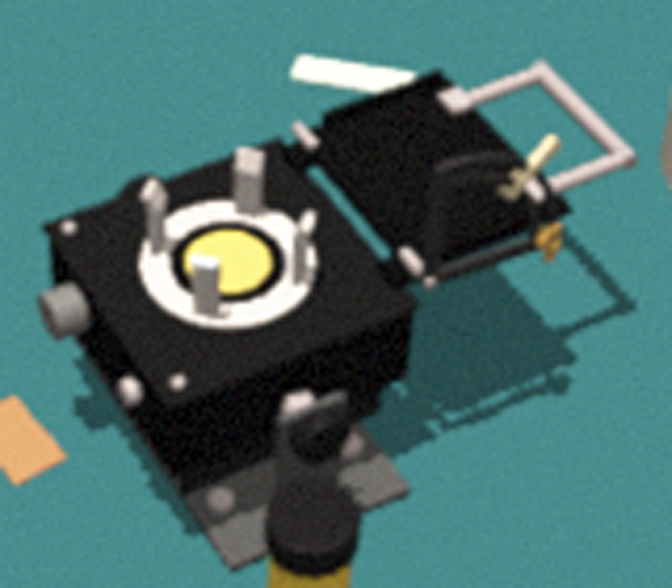

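View pics/top_opt.png

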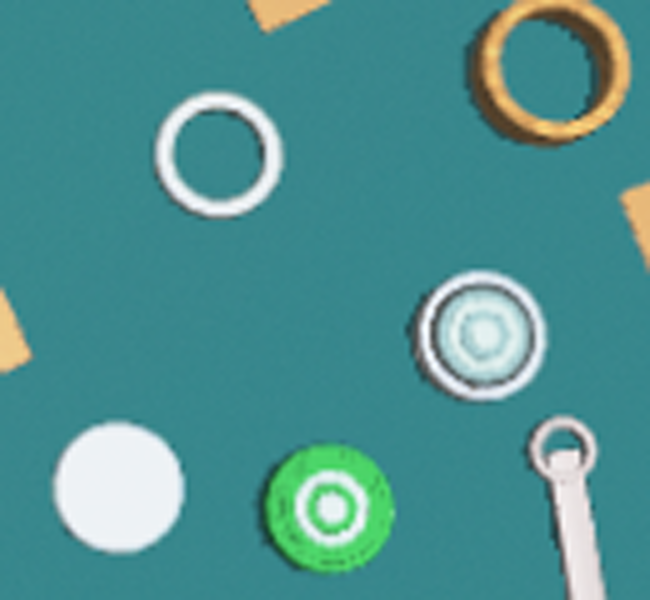

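```bash
python3 - <<'E'
from h import *
for c in ['top','scene']:
    im=robot.get_image(c); hsv=cv2.cvtColor(im['color'],cv2.COLOR_BGR2HSV)
    # yellow disc
    box={'top':(slice(190,300),slice(270,350)),'scene':(slice(200,260),slice(300,350))}[c]
    m=np.zeros((480,640),np.uint8); 
    y=(np.abs(hsv[...,0].astype(int)-28)<6)&(hsv[...,1]>70)&(hsv[...,2]>150); m[box]=y[box]
    k=max(cv2.findContours(m,cv2.RETR_EXTERNAL,cv2.CHAIN_APPROX_NONE)[0],key=len).reshape(-1,2)
    P=onz(im,k,.1)[:,:2]*1000; print(c,'yellow',cv2.fitEllipse(P.astype(np.float32)))
    C=cloud(im,m.astype(bool)); print(np.median(C,0))
    w=(hsv[...,1]<60)&(hsv[...,2]>170); m2=np.zeros((480,640),np.uint8); m2[box]=(w|y)[box]
    k=max(cv2.findContours(m2,cv2.RETR_EXTERNAL,cv2.CHAIN_APPROX_NONE)[0],key=len).reshape(-1,2)
    P=onz(im,k,.1)[:,:2]*1000; print(c,'white',cv2.fitEllipse(P.astype(np.float32)))
    q={'top':[(68,295),(112,470)],'scene':[(541,70),(626,160)]}[c]
    f,ox,oy=(5,190,190) if c=='top' else (4.2,270,165)
    px=np.array(q)/f+[ox,oy]-.5+.5/f
    B=onz(im,px,.108)*1000; d=B[1]-B[0]; print('bar',B.round(1),np.linalg.norm(d),'mid',B.mean(0).round(1),'yaw x',np.degrees(np.arctan2(*(( -d if d[0]<0 else d)[[1,0]]))))
    if c=='top':
        px=np.array([(365,148),(648,68),(735,355),(440,440)])/5+[190,190]-.4
        F=onz(im,px,.1)*1000; print('face',F.round(1),F.mean(0)); 
        for i in range(4): d=F[(i+1)%4]-F[i]; print(np.linalg.norm(d),np.degrees(np.arctan2(d[1],d[0])))
E
```

```text
top yellow ((529.3319091796875, 48.639183044433594), (38.82933044433594, 39.24577713012695), 1.5999301671981812)
[0.52884076 0.04847371 0.10184374]
top white ((528.5733642578125, 48.83443832397461), (78.33110046386719, 80.76165008544922), 146.17721557617188)
bar [[512.2 254.  108. ]
 [437.2 234.1 108. ]] 77.60026931872378 mid [474.7 244.  108. ] yaw x 14.866749318179645
face [[575.5 127.  100. ]
 [609.    3.5 100. ]
 [482.9 -31.6 100. ]
 [448.5  95.1 100. ]] [528.97015983  48.50126984 100.        ]
128.00306022113733 -74.83249374635758
130.8698442398778 -164.46305942286378
131.3031571907536 105.18090165256255
130.9208653564997 14.092488894585655
scene yellow ((527.7083740234375, 52.2950553894043), (37.878238677978516, 39.634864807128906), 126.2171630859375)
[0.52942898 0.05356997 0.10179477]
scene white ((528.7918701171875, 50.843955993652344), (73.00910186767578, 78.8465347290039), 32.796566009521484)
bar [[438.5 236.8 108. ]
 [512.2 254.6 108. ]] 75.79444470853744 mid [475.3 245.7 108. ] yaw x 13.540430699136177
```

```bash
python3 -m pendant '{"dp":[[35,36,-5],[75,77,-10],[115,118,-20],[155,158,-30],[195,199,-45],[235,240,-70],[265,270,-110],[276,282,-140],[276,282,-150],[276,282,-150]],"twist":[0.12,0.28,0.44,0.6,0.76,0.9,0.98,0.995,0.995,0.995]}' 70 30; python3 - <<'E'
from h import *
im=robot.get_image('top');cv2.imwrite('pics/t1.png',cv2.resize(im['color'][150:330,350:510],None,fx=3.3,fy=3.3))
s=robot.state();print(s['clock'],s['position'],s['ee_rot'],s['joint_positions'],s['wrist_force'])
E
```

```text
clock: 2.65
position: [0.5195, -0.2945, 0.0577]
ee_rot: [[0.175, 0.985, -0.001], [0.985, -0.175, -0.0], [-0.0, -0.001, -1.0]]
wrist_force: [0.1, 0.5, 0.5]
gripper_width: 0.0702
2.7 [ 0.51994466 -0.2951015   0.05873096] [[ 1.75626455e-01  9.84456806e-01  3.81586453e-04]
 [ 9.84456242e-01 -1.75625886e-01 -1.20642096e-03]
 [-1.12065286e-03  5.87534602e-04 -9.99999199e-01]] [ 0.69529481  0.45756761 -0.30421562  1.6265476   0.15169923  1.0798077
  0.17235936] [ 0.37120574 -0.98040902  0.8927595 ]
```

View pics/t1.png

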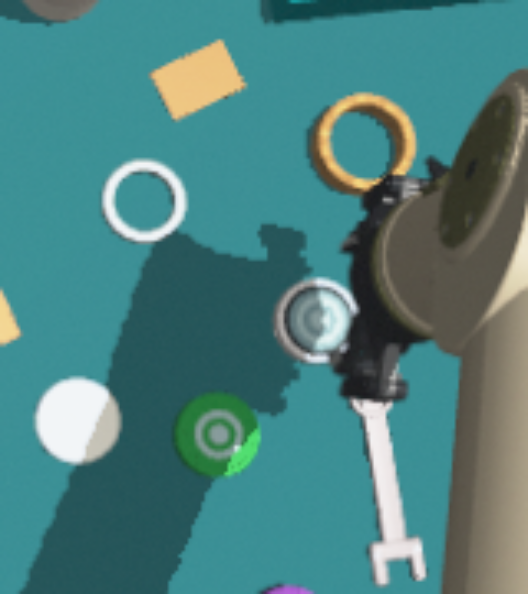

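```bash
python3 - <<'E'
from h import *
im=robot.get_image('top')
s=robot.state();p=s['position'];print(p);y=s['ee_rot'][:,1]
for q in [p,p+.035*y+[0,0,.006],p-.035*y+[0,0,.006],p+.04*y+[0,0,.1],p-.04*y+[0,0,.1]]:
    px=proj(im,q)[0];print(px,(px-[350,150])*3.3)
im=robot.get_image('scene');c=im['color'].copy()
for q in [p,p+.035*y+[0,0,.006],p-.035*y+[0,0,.006]]:
    cv2.circle(c,tuple(np.round(proj(im,q)[0]).astype(int)),1,(0,0,255),-1)
cv2.imwrite('pics/s1.png',cv2.resize(c[170:340,80:260],None,fx=3.4,fy=3.4))
E
```

```text
[ 0.52033388 -0.29524167  0.05925923]
[451.37957034 243.56163271] [334.55258213 308.75338794]
[453.94448666 228.08457853] [343.01680596 257.67910915]
[450.31632645 258.53195384] [331.04387728 358.15544766]
[467.64878177 218.71881753] [388.24097983 226.77209787]
[463.31026651 256.75732805] [373.92387949 352.29918256]
```

View pics/s1.png

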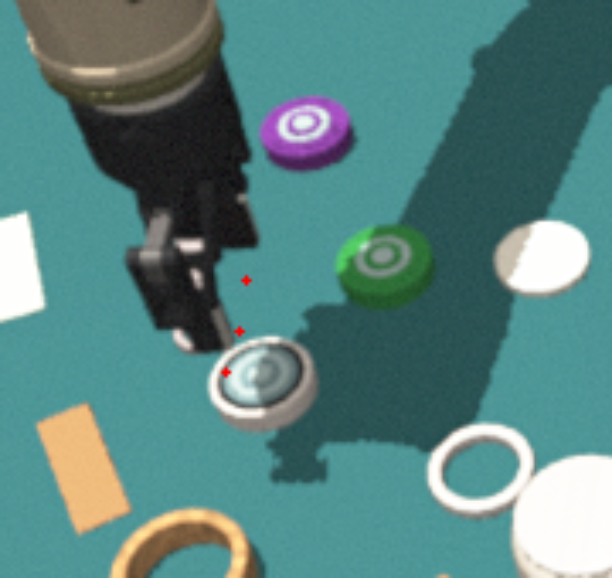

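```bash
python3 - <<'E'
from h import *
im=robot.get_image('scene');s=robot.state();p=s['position'];R=s['ee_rot']
m=np.zeros((480,640),bool);m[215:275,110:160]=1
C=cloud(im,m); L=(C-p)@R*1000
C=C*1000
k=C[:,2]>28
L=L[k]
for side in (1,-1):
    q=L[(L[:,1]*side>25)]
    print(side,len(q)); 
    if len(q): 
        o=q[np.argsort(-q[:,2])][:25]; print(o.round(0).tolist())
E
```

```text
1 1229
[[-2.0, 39.0, -30.0], [-6.0, 39.0, -30.0], [10.0, 39.0, -33.0], [-3.0, 42.0, -33.0], [6.0, 40.0, -34.0], [9.0, 41.0, -35.0], [8.0, 39.0, -36.0], [12.0, 38.0, -37.0], [11.0, 41.0, -37.0], [7.0, 40.0, -39.0], [13.0, 38.0, -40.0], [12.0, 41.0, -40.0], [13.0, 36.0, -40.0], [9.0, 43.0, -40.0], [10.0, 41.0, -41.0], [11.0, 37.0, -42.0], [8.0, 47.0, -42.0], [8.0, 40.0, -42.0], [4.0, 47.0, -42.0], [0.0, 44.0, -42.0], [-0.0, 42.0, -42.0], [10.0, 41.0, -43.0], [1.0, 47.0, -43.0], [6.0, 48.0, -43.0], [-1.0, 45.0, -43.0]]
-1 222
[[9.0, -37.0, -32.0], [3.0, -38.0, -32.0], [-7.0, -38.0, -33.0], [5.0, -37.0, -33.0], [-1.0, -36.0, -34.0], [7.0, -36.0, -34.0], [-2.0, -36.0, -34.0], [-8.0, -36.0, -34.0], [5.0, -37.0, -35.0], [9.0, -37.0, -35.0], [-6.0, -37.0, -36.0], [-3.0, -34.0, -36.0], [2.0, -34.0, -36.0], [2.0, -36.0, -36.0], [12.0, -36.0, -36.0], [2.0, -39.0, -36.0], [8.0, -36.0, -36.0], [4.0, -36.0, -36.0], [11.0, -40.0, -37.0], [0.0, -36.0, -37.0], [-3.0, -36.0, -37.0], [12.0, -38.0, -37.0], [-7.0, -36.0, -38.0], [-3.0, -38.0, -38.0], [-1.0, -34.0, -39.0]]
```

The depth picture puts the open fingertips about 30 mm above the reported TCP, further back than the stated 13 mm. I'll go down in stages and check.

```bash
python3 -m pendant '{"dp":[[0,0,-8],[0,0,-16],[0,0,-24],[0,0,-32],[0,0,-40],[0,0,-44],[0,0,-44],[0,0,-44],[0,0,-44],[0,0,-44]],"twist":[0,0,0,0,0,0,0,0,0,0]}' 70 30; python3 - <<'E'
from h import *
im=robot.get_image('scene');s=robot.state();p=s['position'];R=s['ee_rot'];y=R[:,1]
print(p,s['wrist_force'])
c=im['color'].copy()
for q in [p,p+.035*y+[0,0,.006],p-.035*y+[0,0,.006]]:
    cv2.circle(c,tuple(np.round(proj(im,q)[0]).astype(int)),1,(0,0,255),-1)
cv2.imwrite('pics/s2.png',cv2.resize(c[200:320,90:220],None,fx=4.6,fy=4.6,interpolation=cv2.INTER_CUBIC))
m=np.zeros((480,640),bool);m[225:295,110:170]=1
C=cloud(im,m); L=(C-p)@R*1000
q=L[(C[:,2]>.021)&(abs(L[:,1])>25)&(abs(L[:,0])<20)]
for sd in(1,-1): 
    o=q[q[:,1]*sd>0]; print(len(o), o[np.argsort(-o[:,2])][:12].round(0).tolist())
E
```

```text
clock: 4.1
position: [0.5206, -0.2932, 0.014]
ee_rot: [[0.173, 0.985, 0.0], [0.985, -0.173, -0.0], [-0.0, 0.0, -1.0]]
wrist_force: [0.2, 0.3, -0.6]
gripper_width: 0.07
[ 0.52052702 -0.29326031  0.01396433] [-0.54566521 -1.11247884  0.26525595]
1265 [[-6.0, 40.0, -31.0], [9.0, 39.0, -32.0], [-3.0, 41.0, -32.0], [8.0, 40.0, -34.0], [10.0, 38.0, -35.0], [12.0, 38.0, -37.0], [12.0, 36.0, -37.0], [9.0, 41.0, -38.0], [8.0, 43.0, -38.0], [-10.0, 40.0, -38.0], [-5.0, 45.0, -38.0], [12.0, 35.0, -39.0]]
195 [[-0.0, -38.0, -32.0], [-4.0, -38.0, -32.0], [4.0, -38.0, -32.0], [-6.0, -37.0, -34.0], [11.0, -36.0, -34.0], [9.0, -36.0, -34.0], [-1.0, -36.0, -34.0], [5.0, -38.0, -35.0], [7.0, -35.0, -35.0], [12.0, -43.0, -35.0], [3.0, -35.0, -35.0], [11.0, -37.0, -36.0]]
```

View pics/s2.png

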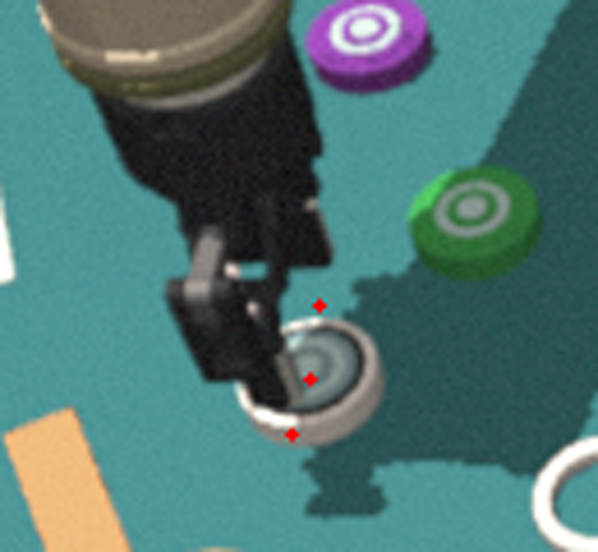

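```bash
python3 -m pendant '{"dp":[[0,0,-8],[0,0,-16],[0,0,-24],[0,0,-28],[0,0,-30],[0,0,-32],[0,0,-34],[0,0,-36],[0,0,-36],[0,0,-36]],"twist":[0,0,0,0,0,0,0,0,0,0]}' 70 30; python3 - <<'E'
from h import *
im=robot.get_image('scene');s=robot.state();p=s['position'];R=s['ee_rot'];y=R[:,1]
print(p,s['wrist_force'])
c=im['color'].copy()
cv2.imwrite('pics/s3.png',cv2.resize(c[200:320,90:220],None,fx=4.6,fy=4.6,interpolation=cv2.INTER_CUBIC))
m=np.zeros((480,640),bool);m[225:305,110:170]=1
C=cloud(im,m); L=(C-p)@R*1000
q=L[(C[:,2]>.003)&(abs(L[:,1])>34)&(abs(L[:,0])<20)]
for sd in(1,-1): 
    o=q[q[:,1]*sd>0]; print(len(o), o[np.argsort(-o[:,2])][:12].round(0).tolist())
E
```

```text
clock: 5.4
position: [0.5205, -0.2932, -0.0221]
ee_rot: [[0.173, 0.985, 0.0], [0.985, -0.173, -0.0], [-0.0, 0.0, -1.0]]
wrist_force: [0.3, 0.4, -0.1]
gripper_width: 0.0701
[ 0.52054045 -0.29320213 -0.02211321] [0.06152362 0.10619776 0.83671912]
1192 [[17.0, 41.0, -25.0], [-6.0, 45.0, -25.0], [-19.0, 37.0, -25.0], [6.0, 36.0, -26.0], [14.0, 44.0, -26.0], [-19.0, 35.0, -26.0], [-6.0, 41.0, -27.0], [11.0, 40.0, -34.0], [9.0, 38.0, -35.0], [10.0, 41.0, -36.0], [12.0, 40.0, -37.0], [8.0, 42.0, -37.0]]
169 [[9.0, -47.0, -25.0], [-6.0, -117.0, -25.0], [5.0, -98.0, -25.0], [-2.0, -129.0, -25.0], [8.0, -67.0, -25.0], [2.0, -93.0, -25.0], [6.0, -107.0, -25.0], [12.0, -39.0, -25.0], [1.0, -98.0, -25.0], [5.0, -116.0, -25.0], [-3.0, -153.0, -25.0], [-7.0, -135.0, -26.0]]
```

View pics/s3.png

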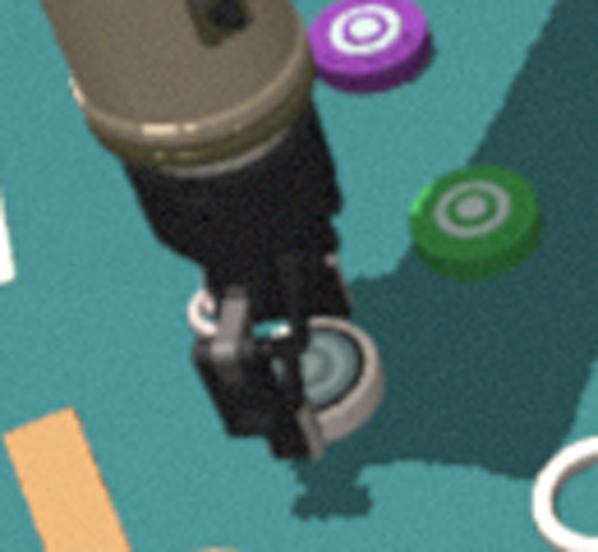

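```bash
python3 -m pendant '{"dp":[[0,0,-2],[0,0,-4],[0,0,-4],[0,0,-4],[0,0,-4],[0,0,-4],[0,0,-4],[0,0,-4],[0,0,-4],[0,0,-4]],"twist":[0,0,0,0,0,0,0,0,0,0]}' 50 30; python3 -m pendant '{"dp":[[0,0,0],[0,0,0],[0,0,0],[0,0,0],[0,0,0],[0,0,0],[0,0,0],[0,0,0],[0,0,0],[0,0,0]],"twist":[0,0,-0.17,-0.34,-0.51,-0.68,-0.85,-1.02,-1.13,-1.13]}' 70 30
```

```text
clock: 6.7
position: [0.5208, -0.2934, -0.0234]
ee_rot: [[0.173, 0.985, 0.001], [0.985, -0.173, -0.001], [-0.001, 0.001, -1.0]]
wrist_force: [-10.4, 5.7, 25.6]
gripper_width: 0.0588
clock: 7.95
position: [0.5203, -0.2929, -0.0267]
ee_rot: [[0.964, 0.265, -0.001], [0.265, -0.964, 0.0], [-0.001, -0.0, -1.0]]
wrist_force: [-0.2, -0.7, -0.4]
gripper_width: 0.07
```

```bash
python3 -m pendant '{"dp":[[0,0,4],[0,0,6],[0,0,6],[0,0,6],[0,0,6],[0,0,6],[0,0,6],[0,0,6],[0,0,6],[0,0,6]],"twist":[0,0,0,0,0,0,0,0,0,0]}' 50 40; python3 - <<'E'
from h import *
s=robot.state();print(s['position'],s['wrist_force'],s['gripper_width'])
im=robot.get_image('top');cv2.imwrite('pics/t4.png',cv2.resize(im['color'][190:310,370:490],None,fx=5,fy=5,interpolation=cv2.INTER_CUBIC))
print(proj(im,[[.5203,-.2929,.016]]))
E
```

```text
clock: 9.2
position: [0.5205, -0.2932, -0.0202]
ee_rot: [[0.965, 0.264, 0.0], [0.264, -0.965, 0.0], [0.0, -0.0, -1.0]]
wrist_force: [0.1, -0.1, -1.1]
gripper_width: 0.058
[ 0.52046999 -0.29317592 -0.02022636] [ 0.07595617 -0.06302247 -1.11738762] 0.05797411552412505
[[445.05430134 245.83651687]]
```

View pics/t4.png

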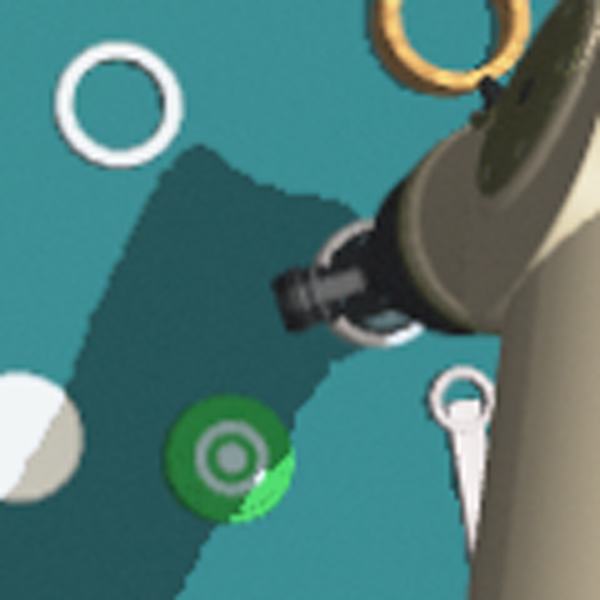

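```bash
python3 -m pendant '{"dp":[[0,0,20],[0,0,60],[0,25,110],[1,70,150],[2,120,175],[4,175,175],[6,230,175],[8,285,175],[9,325,172],[9,343,170]],"twist":[0,0,0,0,0,0,0,0,0,0]}' 50 40;  python3 -m pendant '{"dp":[[0,0,0],[0,0,0],[0,0,0],[0,0,-2],[0,0,-2],[0,0,-2],[0,0,-2],[0,0,-2],[0,0,-2],[0,0,-2]],"twist":[0,0,0,0,0,0,0,0,0,0]}' 50 40;python3 - <<'E'
from h import *
s=robot.state();print(s['position'],s['wrist_force'],s['gripper_width'])
im=robot.get_image('top');cv2.imwrite('pics/t5.png',cv2.resize(im['color'][190:300,250:360],None,fx=5,fy=5,interpolation=cv2.INTER_CUBIC))
im=robot.get_image('scene');cv2.imwrite('pics/s5.png',cv2.resize(im['color'][150:290,270:400],None,fx=4.2,fy=4.2,interpolation=cv2.INTER_CUBIC))
E
```

```text
clock: 10.5
position: [0.5291, 0.0528, 0.1498]
ee_rot: [[0.964, 0.267, 0.0], [0.267, -0.964, 0.001], [0.0, -0.001, -1.0]]
wrist_force: [-0.6, -0.6, -1.1]
gripper_width: 0.0582
clock: 11.75
position: [0.5295, 0.0499, 0.1478]
ee_rot: [[0.965, 0.264, 0.0], [0.264, -0.965, 0.0], [0.0, -0.0, -1.0]]
wrist_force: [-0.6, -1.0, -1.3]
gripper_width: 0.0585
[0.52946535 0.04985638 0.1477919 ] [-0.57968463 -0.96985264 -1.31459983] 0.05847032490368075
```

View pics/t5.png

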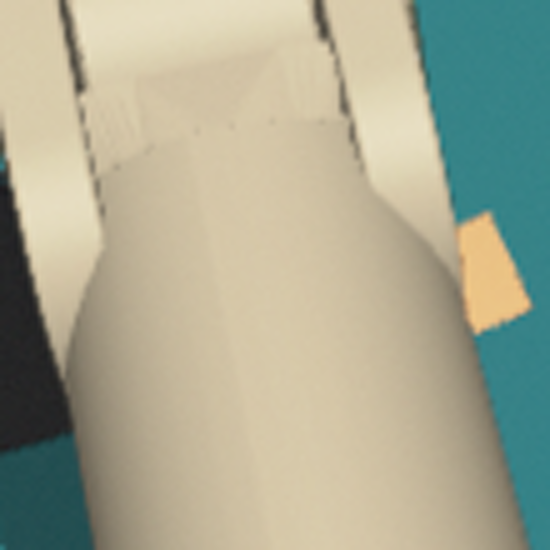

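View pics/s5.png

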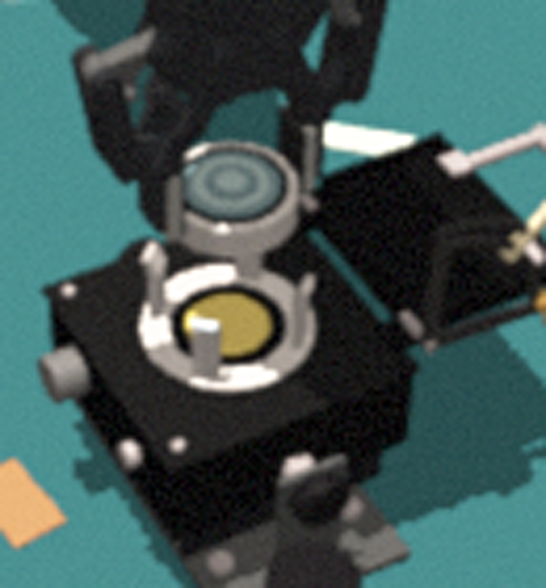

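```bash
python3 - <<'E'
from h import *
im=robot.get_image('scene')
c=lambda q:(q-[270,150]+.5)*4.2-.5
s=robot.state()['position']
print(c(proj(im,[[s[0],s[1],s[2]+.036],[.5293,.0494,.1],[.5293,.0494,.139]])))
hsv=cv2.cvtColor(im['color'],cv2.COLOR_BGR2HSV)
big=cv2.resize(im['color'][150:290,270:400],None,fx=4.2,fy=4.2)
hb=cv2.cvtColor(big,cv2.COLOR_BGR2HSV)
y=((abs(hb[...,0].astype(int)-26)<7)&(hb[...,1]>80)&(hb[...,2]>100)).astype(np.uint8); y[:260]=0;y[390:]=0;y[:,:160]=0;y[:,300:]=0
k=max(cv2.findContours(y,cv2.RETR_EXTERNAL,cv2.CHAIN_APPROX_NONE)[0],key=len);print(cv2.fitEllipse(k))
g=(( hb[...,0]>85)&(hb[...,0]<105)&(hb[...,1]>30)).astype(np.uint8); g[:145]=0;g[220:]=0;g[:,:180]=0;g[:,290:]=0
k=max(cv2.findContours(g,cv2.RETR_EXTERNAL,cv2.CHAIN_APPROX_NONE)[0],key=len);print(cv2.fitEllipse(k))
# scale
print(c(proj(im,[[.5393,.0494,.1],[.5293,.0594,.1]])))
E
```

```text
[[226.91956447 193.45834049]
 [224.70262679 326.61494243]
 [225.23194812 266.7490104 ]]
((229.47073364257812, 323.23736572265625), (59.05903625488281, 84.28461456298828), 95.33274841308594)
((231.52767944335938, 184.79966735839844), (65.5289306640625, 101.53761291503906), 90.85633850097656)
[[229.64438068 341.4467721 ]
 [245.32463813 323.2026655 ]]
```

```bash
python3 - <<'E'
from h import *
im=robot.get_image('scene');s=robot.state()['position']
def reg(x0,x1,y0,y1):
    m=np.zeros((480,640),bool);m[int(150+y0/4.2):int(150+y1/4.2)+1,int(270+x0/4.2):int(270+x1/4.2)+1]=1;return cloud(im,m)*1000
C=reg(195,270,165,205);print('glass',np.median(C,0),C[:,2].std(),len(C),s)
C=reg(205,250,310,312);print('yellow',np.median(C,0),len(C))
C=reg(80,130,270,300);print('face left',np.median(C,0),len(C))
m=robot.masks_of('scene','lens')
for r in m:
    C=cloud(im,r['pixels'])*1000
    print(r['score'],r['pixel'],np.median(C,0))
    if np.median(C,0)[2]>120:
        T=C[C[:,2]>178]; print(len(T),T[:,:2].min(0),T[:,:2].max(0),np.percentile(T,[2,98],axis=0))
        k=max(cv2.findContours(r['pixels'].astype(np.uint8),cv2.RETR_EXTERNAL,cv2.CHAIN_APPROX_NONE)[0],key=len).reshape(-1,2)
        P=onz(im,k,.184)[:,:2]*1000
        up=P[P[:,0]<np.median(P[:,0])+10]
        A=np.c_[2*up,np.ones(len(up))];x=np.linalg.lstsq(A,(up**2).sum(1),rcond=None)[0];print('circle far half',x[:2],np.sqrt(x[2]+x[0]**2+x[1]**2))
E
```

```text
glass [531.56871741  51.75074932 190.35626052] 1.180899709300992 190 [0.52946189 0.049832   0.14777963]
yellow [520.66643589  52.52348282 101.88295408] 24
face left [ 4.89381735e+02 -3.31900195e-02  1.00640689e+02] 96
0.71 [323.9, 197.5] [539.42218514  53.50490068 188.84997894]
587 [497.81830576  27.46177065] [560.45012041  81.65196171] [[503.07347325  30.62909528 179.35335622]
 [558.70257125  79.13540997 192.41286082]]
circle far half [521.3157129   56.51403289] 26.731883076805428
0.7 [192.3, 248.7] [ 446.97533445 -218.44260155   16.73509057]
0.69 [169.9, 209.8] [ 310.69183832 -261.5105541    16.9241683 ]
0.58 [340.3, 230.6] [553.28001373  76.02547161 100.80713801]
0.5 [512.5, 261.5] [630.48075404 422.34964549  13.20343548]
```

```bash
python3 -m pendant '{"dp":[[0,0,-10],[0,0,-18],[0,0,-24],[0,0,-28],[0,0,-32],[0,0,-36],[0,0,-40],[0,0,-44],[0,0,-46],[0,0,-46]],"twist":[0,0,0,0,0,0,0,0,0,0]}' 50 40;python3 - <<'E'
from h import *
s=robot.state();print(s['position'],s['wrist_force'],s['gripper_width'])
im=robot.get_image('scene');cv2.imwrite('pics/s6.png',cv2.resize(im['color'][150:290,270:400],None,fx=4.2,fy=4.2,interpolation=cv2.INTER_CUBIC))
E
```

```text
clock: 13.25
position: [0.5294, 0.0498, 0.1016]
ee_rot: [[0.965, 0.264, -0.0], [0.264, -0.965, 0.0], [-0.0, -0.0, -1.0]]
wrist_force: [-0.2, 0.5, -1.4]
gripper_width: 0.0587
[0.52935376 0.04982968 0.10162464] [-0.23910392  0.48889967 -1.38126347] 0.05874552485748323
```

View pics/s6.png

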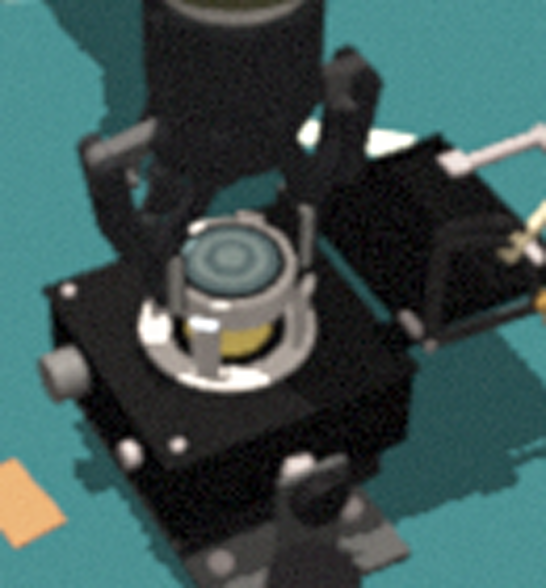

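```bash
python3 -m pendant '{"dp":[[0,0,-4],[0,0,-8],[0,0,-12],[0,0,-15],[0,0,-17],[0,0,-19],[0,0,-20],[0,0,-21],[0,0,-21],[0,0,-21]],"twist":[0,0,0,0,0,0,0,0,0,0]}' 50 40;python3 - <<'E'
from h import *
im=robot.get_image('scene');cv2.imwrite('pics/s7.png',cv2.resize(im['color'][150:290,270:400],None,fx=4.2,fy=4.2,interpolation=cv2.INTER_CUBIC))
E
```

```text
clock: 14.55
position: [0.5295, 0.0498, 0.0808]
ee_rot: [[0.965, 0.264, 0.0], [0.264, -0.965, 0.0], [0.0, -0.0, -1.0]]
wrist_force: [-0.4, -0.2, -0.6]
gripper_width: 0.0582
```

View pics/s7.png

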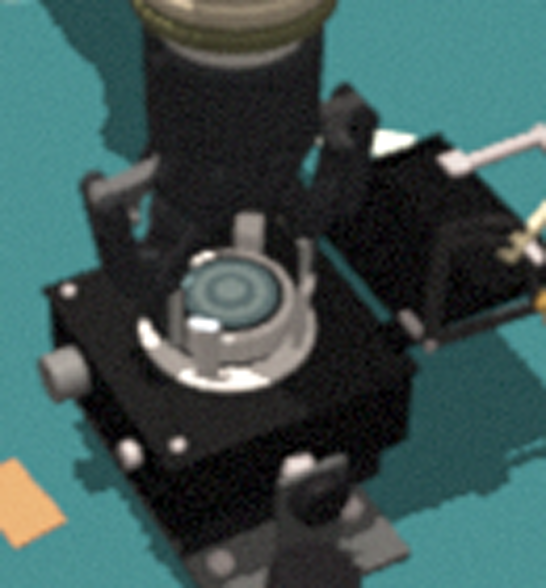

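```bash
python3 -m pendant '{"dp":[[0,0,-1],[0,0,-2],[0,0,-3],[0,0,-4],[0,0,-4],[0,0,-4],[0,0,-4],[0,0,-4],[0,0,-4],[0,0,-4]],"twist":[0,0,0,0,0,0,0,0,0,0]}' 50 40
```

```text
clock: 15.85
position: [0.5294, 0.0499, 0.0768]
ee_rot: [[0.965, 0.264, 0.0], [0.264, -0.965, 0.0], [0.0, -0.0, -1.0]]
wrist_force: [-0.7, 0.2, -1.5]
gripper_width: 0.058
```

```bash
python3 -m pendant '{"dp":[[0,0,0],[0,0,0],[0,0,0],[0,0,0],[0,0,3],[0,0,8],[0,0,20],[0,0,40],[0,0,65],[0,0,90]],"twist":[0,0,0,0,0,0,0,0,0,0]}' 70 40;python3 - <<'E'
from h import *
im=robot.get_image('scene');cv2.imwrite('pics/s8.png',cv2.resize(im['color'][150:290,270:400],None,fx=4.2,fy=4.2,interpolation=cv2.INTER_CUBIC))
E
```

```text
clock: 17.1
position: [0.5296, 0.0499, 0.1685]
ee_rot: [[0.965, 0.264, 0.001], [0.264, -0.965, 0.0], [0.001, 0.0, -1.0]]
wrist_force: [0.0, 0.3, -0.6]
gripper_width: 0.0702
```

View pics/s8.png

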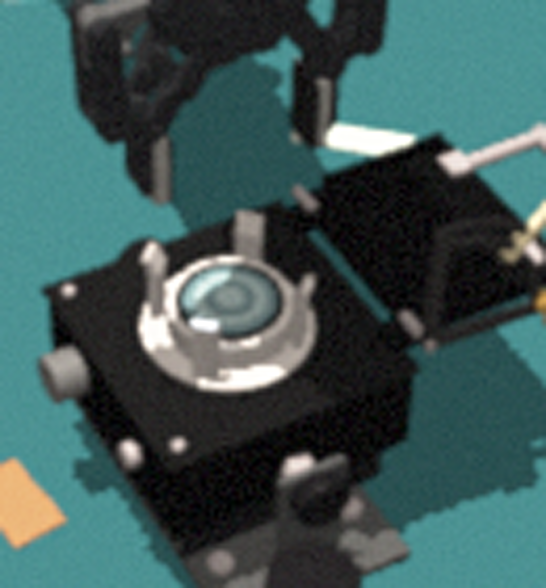

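```bash
python3 -m pendant '{"dp":[[14,-40,0],[32,-90,0],[51,-142,-10],[68,-190,-50],[80,-223,-100],[80,-223,-140],[80,-223,-165],[80,-223,-180],[80,-223,-187],[80,-223,-190]],"twist":[0,0,0,0,0,0,0,0,0,0]}' 72 40;python3 - <<'E'
from h import *
s=robot.state();print(s['position'],s['wrist_force'])
im=robot.get_image('scene');cv2.imwrite('pics/s9.png',cv2.resize(im['color'][230:350,160:290],None,fx=4.2,fy=4.2,interpolation=cv2.INTER_CUBIC))
E
```

```text
clock: 18.4
position: [0.6101, -0.1732, -0.0225]
ee_rot: [[0.965, 0.264, 0.001], [0.264, -0.965, -0.0], [0.001, 0.001, -1.0]]
wrist_force: [0.2, -0.0, 0.7]
gripper_width: 0.072
[ 0.61009989 -0.17322008 -0.0224843 ] [ 0.19793045 -0.04211441  0.70602403]
```

View pics/s9.png

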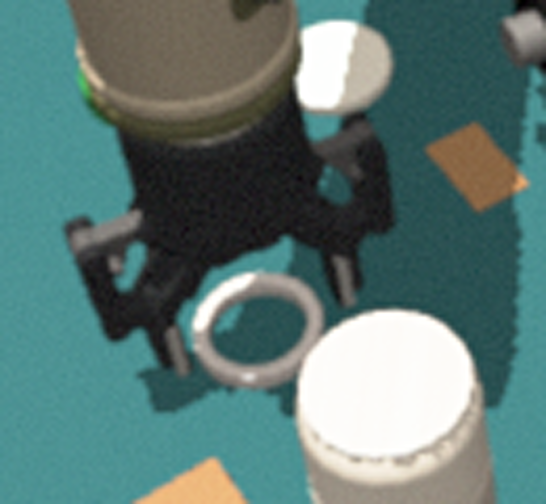

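```bash
python3 -m pendant '{"dp":[[0,0,2],[0,0,2],[0,0,2],[0,0,2],[0,0,2],[0,0,2],[0,0,2],[0,0,2],[0,0,12],[0,0,40]],"twist":[0,0,0,0,0,0,0,0,0,0]}' 48 40;python3 - <<'E'
from h import *
s=robot.state();print(s['position'],s['wrist_force'])
im=robot.get_image('scene');cv2.imwrite('pics/s10.png',cv2.resize(im['color'][210:330,160:290],None,fx=4.2,fy=4.2,interpolation=cv2.INTER_CUBIC))
E
```

```text
clock: 19.7
position: [0.6079, -0.1729, 0.0159]
ee_rot: [[0.965, 0.264, -0.004], [0.264, -0.965, 0.001], [-0.003, -0.002, -1.0]]
wrist_force: [0.5, -0.4, -1.2]
gripper_width: 0.0564
[ 0.6078978  -0.17286174  0.01587861] [ 0.49053795 -0.42716717 -1.21823601]
```

View pics/s10.png

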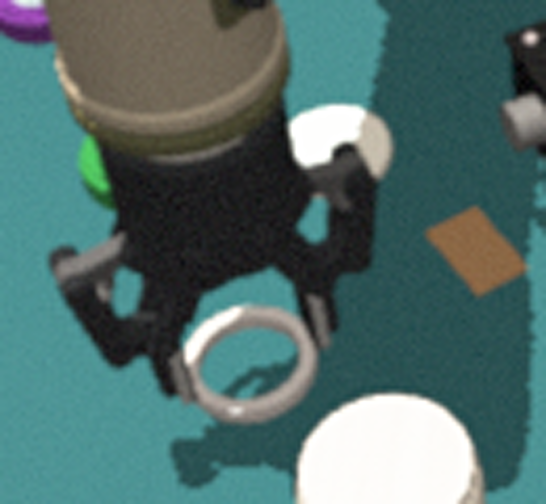

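```bash
python3 - <<'E'
from h import *
im=robot.get_image('scene');s=robot.state()['position'];print(s)
for t in ['spacer','frost']:
  for r in robot.masks_of('scene',t):
    C=cloud(im,r['pixels'])*1000; md=np.median(C,0); print(t,round(r['score'],2),r['pixel'],md,r['pixels'].sum())
    if t=='spacer':
        k=max(cv2.findContours(r['pixels'].astype(np.uint8),cv2.RETR_EXTERNAL,cv2.CHAIN_APPROX_NONE)[0],key=len).reshape(-1,2)
        print(cv2.fitEllipse((onz(im,k,md[2]/1000)[:,:2]*1000).astype(np.float32)))
im=robot.get_image('top')
cv2.imwrite('pics/t10.png',cv2.resize(im['color'][150:270,330:460],None,fx=4.2,fy=4.2,interpolation=cv2.INTER_CUBIC))
E
```

```text
[ 0.61170318 -0.1737979   0.02043838]
spacer 0.58 [218.2, 288.2] [ 604.96387299 -172.71148532   50.30208108] 430
((610.2003173828125, -172.19973754882812), (56.32996368408203, 67.029541015625), 91.38272857666016)
spacer 0.3 [255.6, 347.5] [ 800.55118001 -118.42843495  151.5569888 ] 3626
((795.5123901367188, -118.29566955566406), (66.28862762451172, 174.5093231201172), 90.53594207763672)
frost 0.59 [240.0, 242.0] [ 441.16166345 -113.682982      8.45143937] 233
```

View pics/t10.png

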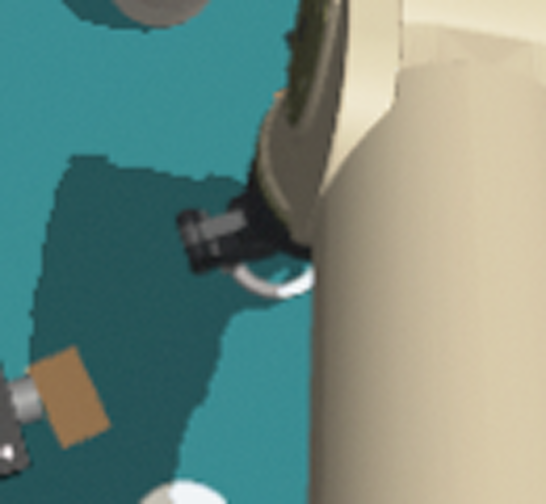

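```bash
python3 -m pendant '{"dp":[[0,0,40],[-5,15,90],[-18,50,125],[-34,95,140],[-52,145,140],[-68,190,138],[-79,220,134],[-80,223,130],[-80,223,130],[-80,223,130]],"twist":[0,0,0,0,0,0,0,0,0,0]}' 48 40;python3 - <<'E'
from h import *
im=robot.get_image('scene');s=robot.state();print(s['position'],s['wrist_force'],s['gripper_width'])
cv2.imwrite('pics/s11.png',cv2.resize(im['color'][150:290,270:400],None,fx=4.2,fy=4.2,interpolation=cv2.INTER_CUBIC))
print((proj(im,s['position']+[0,0,.03])-[270,150]+.5)*4.2)
E
```

```text
clock: 21.2
position: [0.5297, 0.0482, 0.1465]
ee_rot: [[0.965, 0.262, -0.0], [0.262, -0.965, -0.0], [-0.001, 0.0, -1.0]]
wrist_force: [-0.7, -0.3, -0.4]
gripper_width: 0.0561
[0.52977628 0.04834341 0.14657326] [ 0.25229359 -0.25371596 -0.32750574] 0.056331769683141485
[[224.20608527 207.1266156 ]]
```

View pics/s11.png

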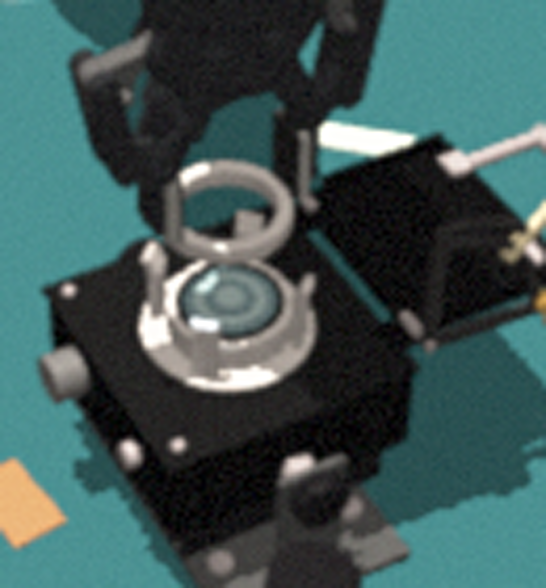

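```bash
python3 -m pendant '{"dp":[[0,1,-8],[0,1,-15],[0,1,-21],[0,1,-27],[0,1,-32],[0,1,-37],[0,1,-41],[0,1,-44],[0,1,-47],[0,1,-48]],"twist":[0,0,0,0,0,0,0,0,0,0]}' 48 40;python3 - <<'E'
from h import *
im=robot.get_image('scene');s=robot.state();print(s['position'],s['wrist_force'],s['gripper_width'])
cv2.imwrite('pics/s12.png',cv2.resize(im['color'][150:290,270:400],None,fx=4.2,fy=4.2,interpolation=cv2.INTER_CUBIC))
E
```

```text
clock: 22.5
position: [0.5294, 0.0508, 0.0986]
ee_rot: [[0.965, 0.264, -0.0], [0.264, -0.965, 0.0], [-0.0, -0.0, -1.0]]
wrist_force: [-0.4, 1.8, -0.9]
gripper_width: 0.0562
[0.52938061 0.05080465 0.09858842] [ 0.29628629  0.04786834 -0.65842174] 0.056439499250463994
```

View pics/s12.png

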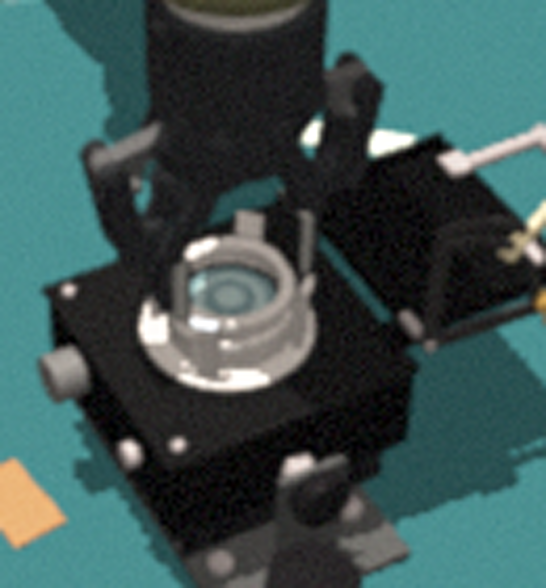

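```bash
python3 -m pendant '{"dp":[[0,-1,-2],[0,-1,-3],[0,-1,-4],[0,-1,-5],[0,-1,-5],[0,-1,-5],[0,-1,-5],[0,-1,-5],[0,-1,-5],[0,-1,-5]],"twist":[0,0,0,0,0,0,0,0,0,0]}' 48 40
```

```text
clock: 23.8
position: [0.5296, 0.0496, 0.0958]
ee_rot: [[0.965, 0.263, 0.001], [0.263, -0.965, -0.0], [0.001, 0.001, -1.0]]
wrist_force: [-8.5, -1.3, 16.1]
gripper_width: 0.0563
```

```bash
python3 -m pendant '{"dp":[[0,0,1],[0,0,1],[0,0,1],[0,0,1],[0,0,4],[0,0,8],[0,0,20],[0,0,40],[0,0,60],[0,0,75]],"twist":[0,0,0,0,0,0,0,0,0,0]}' 70 40;python3 - <<'E'
from h import *
im=robot.get_image('scene');cv2.imwrite('pics/s13.png',cv2.resize(im['color'][150:290,270:400],None,fx=4.2,fy=4.2,interpolation=cv2.INTER_CUBIC))
E
```

```text
clock: 25.05
position: [0.5299, 0.0499, 0.1706]
ee_rot: [[0.965, 0.264, 0.002], [0.264, -0.965, 0.0], [0.002, 0.0, -1.0]]
wrist_force: [-0.8, 0.6, 0.2]
gripper_width: 0.07
```

View pics/s13.png

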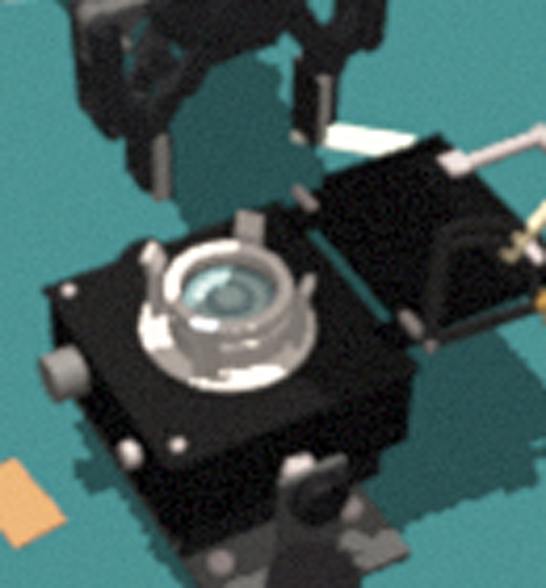

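```bash
python3 -m pendant '{"dp":[[-14,-32,0],[-32,-72,0],[-50,-112,-15],[-68,-150,-55],[-77,-171,-100],[-77,-171,-140],[-77,-171,-165],[-77,-171,-178],[-77,-171,-185],[-77,-171,-189]],"twist":[0,0,0,0,0,0,0,0,0,0]}' 72 40;python3 - <<'E'
from h import *
s=robot.state();print(s['position'],s['wrist_force'])
im=robot.get_image('scene');cv2.imwrite('pics/s14.png',cv2.resize(im['color'][190:300,180:300],None,fx=5,fy=5,interpolation=cv2.INTER_CUBIC))
E
```

```text
clock: 26.35
position: [0.4531, -0.1212, -0.0199]
ee_rot: [[0.965, 0.264, 0.001], [0.264, -0.965, -0.0], [0.001, 0.0, -1.0]]
wrist_force: [1.0, -0.0, 0.6]
gripper_width: 0.072
[ 0.45308303 -0.12124141 -0.01985689] [ 0.96333142 -0.04604044  0.58145139]
```

View pics/s14.png

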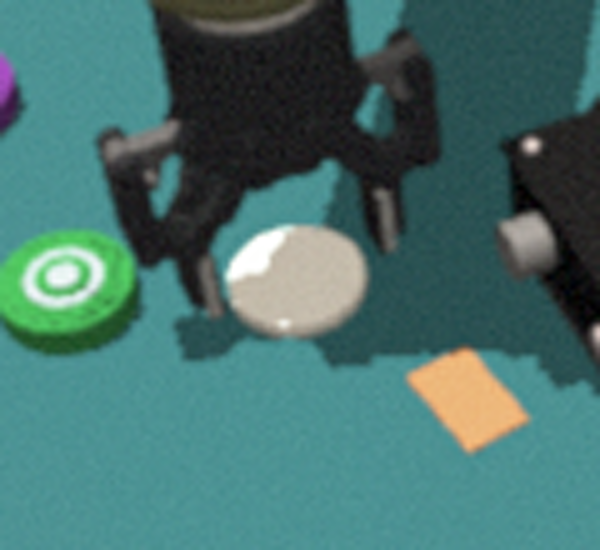

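```bash
python3 -m pendant '{"dp":[[0,0,-1],[0,0,-1],[0,0,-1],[0,0,-1],[0,0,-1],[0,0,-1],[0,0,-1],[0,0,3],[0,0,20],[0,0,50]],"twist":[0,0,0,0,0,0,0,0,0,0]}' 48 40;python3 - <<'E'
from h import *
s=robot.state();print(s['position'],s['wrist_force'])
im=robot.get_image('scene');cv2.imwrite('pics/s15.png',cv2.resize(im['color'][170:280,180:300],None,fx=5,fy=5,interpolation=cv2.INTER_CUBIC))
E
```

```text
clock: 27.65
position: [0.4515, -0.121, 0.0298]
ee_rot: [[0.965, 0.264, -0.002], [0.264, -0.965, 0.001], [-0.002, -0.001, -1.0]]
wrist_force: [0.1, 0.5, -0.3]
gripper_width: 0.048
[ 0.45151269 -0.12100998  0.02984062] [ 0.06405058  0.45822984 -0.33067259]
```

View pics/s15.png

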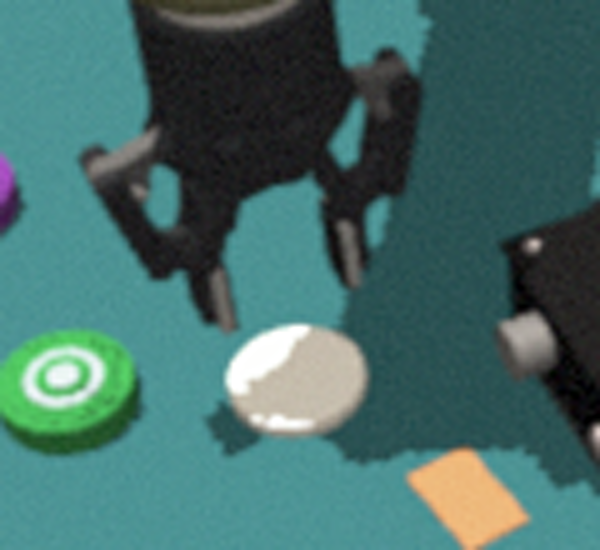

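The fingers slipped off the thin disc, which lies flat where it was, centred at about (239,246) in the scene picture. I'll grip it again lower.

```bash
python3 -m pendant '{"dp":[[0,0,0],[0,0,0],[0,0,-10],[0,0,-25],[0,0,-38],[0,0,-46],[0,0,-50],[0,0,-53],[0,0,-55],[0,0,-55]],"twist":[0,0,0,0,0,0,0,0,0,0]}' 72 40; python3 -m pendant '{"dp":[[0,0,0],[0,0,0],[0,0,0],[0,0,0],[0,0,0],[0,0,0],[0,0,0],[0,0,0],[0,0,0],[0,0,0]],"twist":[0,0,0,0,0,0,0,0,0,0]}' 48 40;python3 - <<'E'
from h import *
s=robot.state();print(s['position'],s['wrist_force'])
im=robot.get_image('scene');cv2.imwrite('pics/s16.png',cv2.resize(im['color'][190:300,180:300],None,fx=5,fy=5,interpolation=cv2.INTER_CUBIC))
E
```

```text
clock: 28.95
position: [0.4526, -0.1212, -0.0251]
ee_rot: [[0.965, 0.264, 0.0], [0.264, -0.965, -0.0], [0.0, 0.0, -1.0]]
wrist_force: [-0.4, -0.6, -0.2]
gripper_width: 0.0723
clock: 30.2
position: [0.4528, -0.1213, -0.0244]
ee_rot: [[0.965, 0.264, 0.001], [0.264, -0.965, -0.0], [0.001, 0.0, -1.0]]
wrist_force: [-2.9, 0.4, 7.4]
gripper_width: 0.0574
[ 0.4527553  -0.12131432 -0.02442004] [-2.92759029  0.40005123  7.42490306]
```

View pics/s16.png

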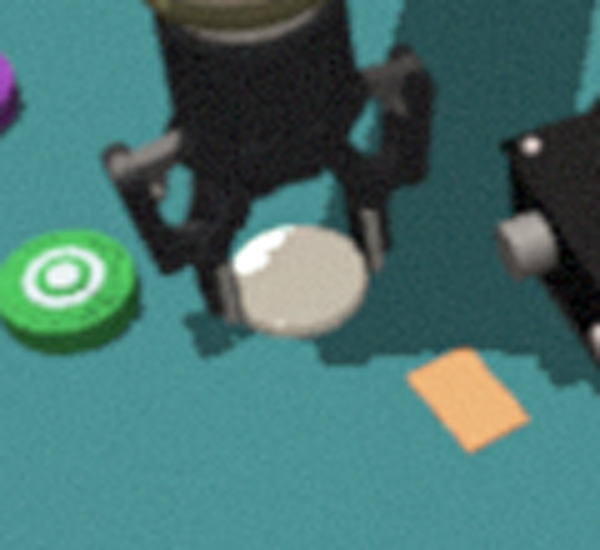

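```bash
python3 -m pendant '{"dp":[[0,0,1],[0,0,2],[0,0,4],[0,0,6],[0,0,8],[0,0,10],[0,0,10],[0,0,10],[0,0,10],[0,0,10]],"twist":[0,0,0,0,0,0,0,0,0,0]}' 48 40;python3 - <<'E'
from h import *
im=robot.get_image('scene');cv2.imwrite('pics/s17.png',cv2.resize(im['color'][190:300,180:300],None,fx=5,fy=5,interpolation=cv2.INTER_CUBIC))
E
```

```text
clock: 31.5
position: [0.4524, -0.1212, -0.0153]
ee_rot: [[0.965, 0.264, -0.0], [0.264, -0.965, 0.0], [-0.0, -0.0, -1.0]]
wrist_force: [0.0, -1.2, -0.1]
gripper_width: 0.057
```

View pics/s17.png

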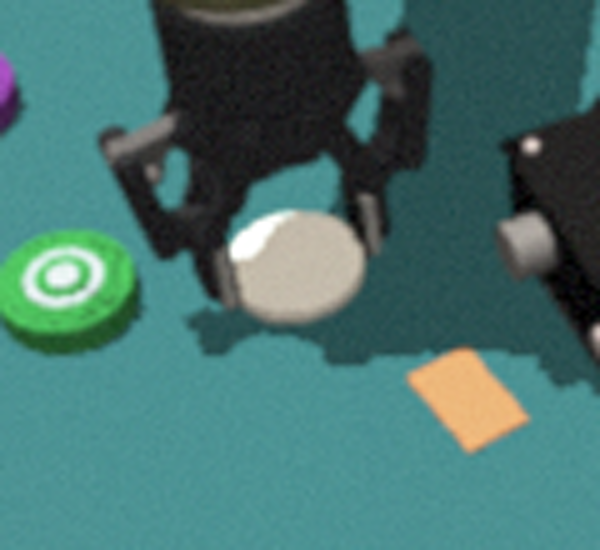

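```bash
python3 -m pendant '{"dp":[[0,0,20],[0,0,55],[6,14,100],[18,40,135],[33,74,155],[49,110,157],[64,142,155],[74,164,150],[77,171,145],[77,171,145]],"twist":[0,0,0,0,0,0,0,0,0,0]}' 48 40;python3 - <<'E'
from h import *
im=robot.get_image('scene');s=robot.state();print(s['position'],s['wrist_force'],s['gripper_width'])
cv2.imwrite('pics/s18.png',cv2.resize(im['color'][150:290,270:400],None,fx=4.2,fy=4.2,interpolation=cv2.INTER_CUBIC))
E
```

```text
clock: 32.8
position: [0.5289, 0.0494, 0.1291]
ee_rot: [[0.965, 0.264, -0.001], [0.264, -0.965, -0.0], [-0.001, -0.0, -1.0]]
wrist_force: [0.1, -0.1, -0.7]
gripper_width: 0.0573
[0.52900884 0.04867954 0.12941831] [-0.13684916 -0.86065986 -0.87723446] 0.05756111890883462
```

View pics/s18.png

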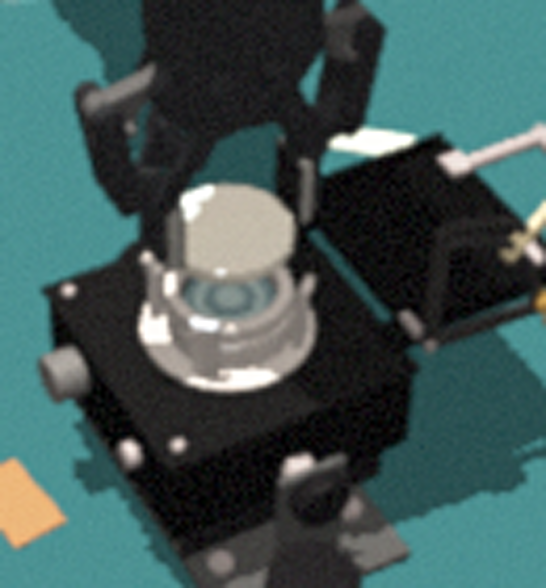

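```bash
python3 -m pendant '{"dp":[[0,0,-4],[0,0,-9],[0,0,-14],[0,0,-18],[0,0,-21],[0,0,-23],[0,0,-25],[0,0,-26],[0,0,-27],[0,0,-28]],"twist":[0,0,0,0,0,0,0,0,0,0]}' 48 40;python3 - <<'E'
from h import *
im=robot.get_image('scene');s=robot.state();print(s['position'],s['wrist_force'],s['gripper_width'])
cv2.imwrite('pics/s19.png',cv2.resize(im['color'][150:290,270:400],None,fx=4.2,fy=4.2,interpolation=cv2.INTER_CUBIC))
E
```

```text
clock: 34.1
position: [0.5295, 0.0498, 0.1018]
ee_rot: [[0.965, 0.264, 0.0], [0.264, -0.965, 0.0], [0.0, -0.0, -1.0]]
wrist_force: [-0.2, -0.4, -0.7]
gripper_width: 0.0576
[0.5295239  0.0498355  0.10174364] [-0.71749493 -0.69692504  0.33641728] 0.057440827215094685
```

View pics/s19.png

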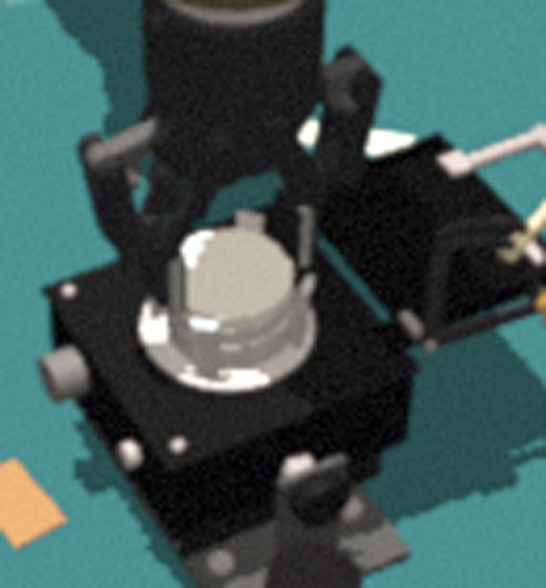

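```bash
python3 -m pendant '{"dp":[[0,0,0],[0,0,0],[0,0,0],[0,0,0],[0,0,3],[0,0,8],[0,0,18],[0,0,35],[0,0,55],[0,0,75]],"twist":[0,0,0,0,0,0,0,0,0,0]}' 70 40;python3 - <<'E'
from h import *
im=robot.get_image('scene');s=robot.state();print(s['position'],s['wrist_force'],s['gripper_width'])
cv2.imwrite('pics/s20.png',cv2.resize(im['color'][150:290,270:430],None,fx=4.2,fy=4.2,interpolation=cv2.INTER_CUBIC))
for t in ['mark','mark_tape']:
    for r in robot.masks_of('scene',t)[:2]:
        ys,xs=np.nonzero(r['pixels']);C=cloud(im,r['pixels'])*1000
        print(t,r['score'],r['pixel'],len(xs),np.median(C,0))
R=np.array([[np.cos(.2635),-np.sin(.2635)],[np.sin(.2635),np.cos(.2635)]])
c0=np.array([.5295,.0498])
for c in ['scene','top']:
    im=robot.get_image(c);big=im['color']
    # project model of tape for angles
    for a in np.arange(.2,1.41,.1):
        L=[]
        for r in (.053,.070,.087):
            l=np.array([.060,.072+r*np.cos(a)]); w=c0+R@l; L.append([*w,.108+r*np.sin(a)])
        print(c,round(a,1),proj(im,L).round(1).tolist())
E
```

```text
clock: 35.4
position: [0.5297, 0.0499, 0.1788]
ee_rot: [[0.965, 0.264, 0.001], [0.264, -0.965, 0.0], [0.001, 0.0, -1.0]]
wrist_force: [0.1, 0.4, -0.0]
gripper_width: 0.0696
[0.53114415 0.05010753 0.18168569] [2.01333798 0.53859829 2.79150241] 0.07007921983214867
mark 0.53 [397.0, 202.1] 34 [555.62212874 188.19055162 160.05074761]
scene 0.2 [[393.8, 218.7], [401.1, 214.7], [408.3, 210.7]]
scene 0.3 [[393.5, 217.1], [400.7, 212.5], [408.0, 207.9]]
scene 0.4 [[393.0, 215.5], [400.1, 210.4], [407.3, 205.3]]
scene 0.5 [[392.3, 214.1], [399.2, 208.6], [406.2, 202.9]]
scene 0.6 [[391.3, 212.9], [398.0, 206.9], [404.7, 200.8]]
scene 0.7 [[390.2, 211.9], [396.5, 205.5], [402.9, 199.0]]
scene 0.8 [[388.8, 211.0], [394.7, 204.3], [400.7, 197.5]]
scene 0.9 [[387.2, 210.4], [392.6, 203.4], [398.1, 196.3]]
scene 1.0 [[385.5, 209.9], [390.3, 202.8], [395.3, 195.5]]
scene 1.1 [[383.6, 209.7], [387.8, 202.4], [392.2, 195.0]]
scene 1.2 [[381.5, 209.7], [385.1, 202.4], [388.8, 195.0]]
scene 1.3 [[379.3, 209.9], [382.2, 202.7], [385.1, 195.3]]
scene 1.4 [[377.0, 210.4], [379.2, 203.2], [381.3, 195.9]]
top 0.2 [[234.5, 227.5], [226.7, 229.4], [218.8, 231.3]]
top 0.3 [[234.7, 227.0], [226.9, 228.7], [219.0, 230.5]]
top 0.4 [[235.1, 226.4], [227.4, 227.9], [219.6, 229.5]]
top 0.5 [[235.8, 225.7], [228.3, 227.1], [220.7, 228.4]]
top 0.6 [[236.8, 225.0], [229.5, 226.1], [222.1, 227.3]]
top 0.7 [[237.9, 224.3], [231.0, 225.1], [224.0, 226.0]]
top 0.8 [[239.3, 223.5], [232.9, 224.1], [226.2, 224.7]]
top 0.9 [[240.9, 222.7], [235.0, 223.0], [228.8, 223.4]]
top 1.0 [[242.7, 221.9], [237.3, 221.9], [231.8, 222.0]]
top 1.1 [[244.7, 221.1], [240.0, 220.8], [235.1, 220.6]]
top 1.2 [[246.8, 220.2], [242.8, 219.7], [238.7, 219.2]]
top 1.3 [[249.1, 219.4], [245.8, 218.6], [242.5, 217.8]]
top 1.4 [[251.4, 218.6], [249.0, 217.6], [246.5, 216.5]]
```

View pics/s20.png

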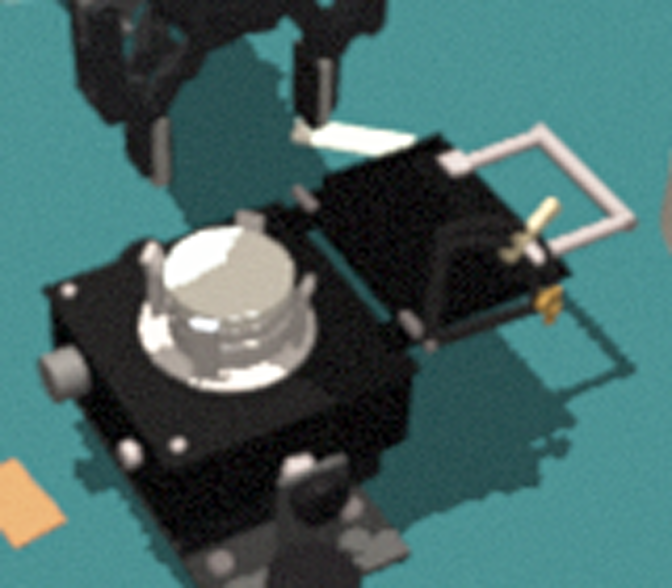

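```bash
python3 -m pendant '{"dp":[[-3,10,0],[-9,35,0],[-18,65,0],[-27,100,0],[-36,135,0],[-45,168,-5],[-51,188,-15],[-53,195,-30],[-53,195,-45],[-53,195,-52]],"twist":[0,0,0,0,0,0,0,0,0,0]}' 34 30;python3 - <<'E'
from h import *
im=robot.get_image('scene');s=robot.state();print(s['position'],s['wrist_force'],s['gripper_width'])
cv2.imwrite('pics/s21.png',cv2.resize(im['color'][120:260,310:470],None,fx=4.2,fy=4.2,interpolation=cv2.INTER_CUBIC))
it=robot.get_image('top');cv2.imwrite('pics/t21.png',cv2.resize(it['color'][190:310,180:320],None,fx=4.5,fy=4.5,interpolation=cv2.INTER_CUBIC))
E
```

```text
clock: 36.9
position: [0.4763, 0.2432, 0.1231]
ee_rot: [[0.965, 0.262, -0.002], [0.262, -0.965, -0.001], [-0.002, 0.001, -1.0]]
wrist_force: [-0.1, -0.4, -0.1]
gripper_width: 0.0341
[0.47608036 0.24307548 0.12268105] [-0.06572066 -0.73641111  0.38171199] 0.03409794040773006
```

View pics/s21.png

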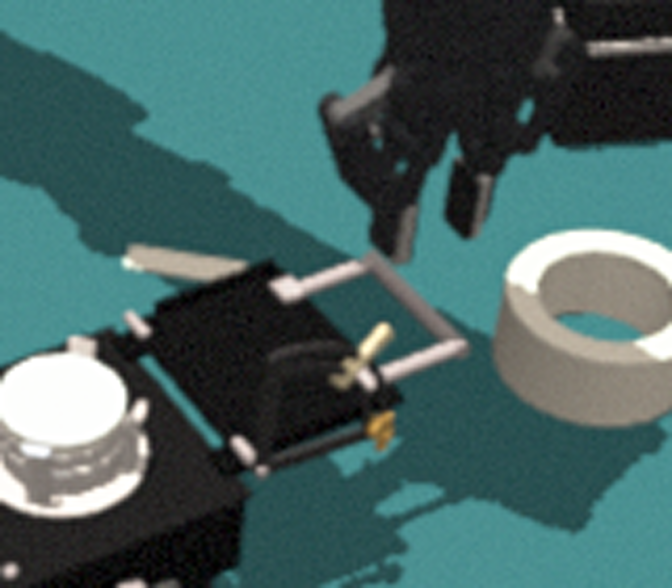

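View pics/t21.png

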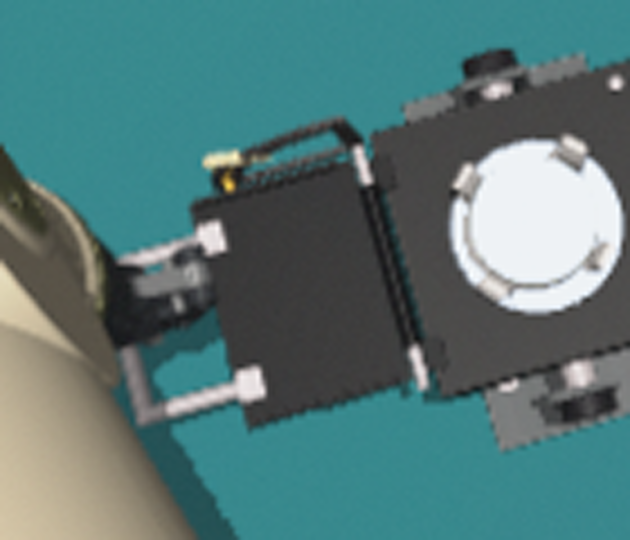

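```bash
python3 - <<'E'
from h import *
im=robot.get_image('scene');it=robot.get_image('top')
R=np.array([[np.cos(.2635),-np.sin(.2635)],[np.sin(.2635),np.cos(.2635)]]);c0=np.array([.5295,.0498])
a=cv2.resize(im['color'][190:225,375:425],None,fx=12,fy=12,interpolation=cv2.INTER_CUBIC)
b=cv2.resize(it['color'][212:242,215:265],None,fx=12,fy=12,interpolation=cv2.INTER_CUBIC)
cv2.imwrite('pics/mk.png',np.vstack([a[:,:600],b[:,:600]])[:780] if 0 else cv2.resize(np.vstack([a,b]),None,fx=.75,fy=.75))
for n,I,(x0,x1,y0,y1) in [('scene',im,(385,410,193,216)),('top',it,(218,242,218,234))]:
    h=cv2.cvtColor(I['color'],cv2.COLOR_BGR2HSV).astype(int)
    m=np.zeros((480,640),bool);m[y0:y1,x0:x1]=1
    B=I['color'].astype(int)
    m&=(h[...,0]>15)&(h[...,0]<45)&(h[...,2]>120)&(h[...,1]<150)
    v,u=np.nonzero(m);P=np.c_[u,v].astype(float);mu=P.mean(0);w,V=np.linalg.eigh(np.cov((P-mu).T));t=(P-mu)@V[:,1]
    C=cloud(I,m)*1000
    print(n,len(u),'mid',mu,'dir',V[:,1],'range',t.min(),t.max(),'3d',np.median(C,0))
    L=(C[:,:2]/1000-c0)@R; print('local', np.c_[L*1000,C[:,2]].round(0)[::3].tolist())
E
```

```text
scene 65 mid [396.78461538 203.41538462] dir [-0.64566318  0.76362233] range -8.266312743700702 9.526694814232686 3d [555.11424384 187.46843672 158.44653263]
local [[-87.0, 256.0, 3.0], [-86.0, 253.0, 2.0], [61.0, 135.0, 168.0], [59.0, 132.0, 166.0], [-85.0, 247.0, -0.0], [62.0, 130.0, 167.0], [59.0, 126.0, 163.0], [61.0, 132.0, 162.0], [58.0, 125.0, 160.0], [61.0, 129.0, 162.0], [59.0, 124.0, 159.0], [61.0, 130.0, 159.0], [62.0, 124.0, 160.0], [62.0, 120.0, 158.0], [34.0, 172.0, 113.0], [58.0, 121.0, 152.0], [61.0, 115.0, 155.0], [62.0, 121.0, 152.0], [62.0, 119.0, 151.0], [63.0, 118.0, 149.0], [63.0, 114.0, 149.0], [62.0, 115.0, 145.0]]
top 25 mid [229.88 225.84] dir [-0.98906556  0.14747649] range -6.176961487809167 4.85023617822745 3d [552.43399241 187.66781876 164.2165444 ]
local [[61.0, 126.0, 163.0], [60.0, 121.0, 157.0], [59.0, 129.0, 169.0], [59.0, 125.0, 160.0], [58.0, 116.0, 152.0], [57.0, 132.0, 169.0], [57.0, 127.0, 164.0], [56.0, 133.0, 164.0]]
```

View pics/mk.png

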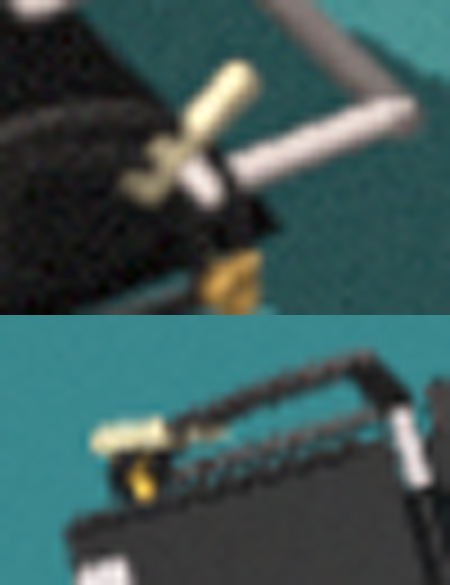

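```bash
python3 -m pendant '{"dp":[[0,1,-6],[0,1,-14],[0,1,-22],[0,1,-30],[0,1,-38],[0,1,-43],[0,1,-46],[0,1,-46],[0,1,-46],[0,1,-46]],"twist":[0,0,0,0,0,0,0,0,0,0]}' 34 30;python3 - <<'E'
from h import *
im=robot.get_image('scene');s=robot.state();print(s['position'],s['wrist_force'],s['gripper_width'])
cv2.imwrite('pics/s22.png',cv2.resize(im['color'][120:260,310:470],None,fx=4.2,fy=4.2,interpolation=cv2.INTER_CUBIC))
E
```

```text
clock: 38.35
position: [0.4766, 0.2459, 0.079]
ee_rot: [[0.965, 0.264, 0.0], [0.264, -0.965, 0.0], [0.0, -0.0, -1.0]]
wrist_force: [-0.1, -0.2, 0.3]
gripper_width: 0.0343
[0.47661832 0.24588539 0.07903133] [-0.13442494  0.01461635  0.06773159] 0.0341476763800728
```

View pics/s22.png

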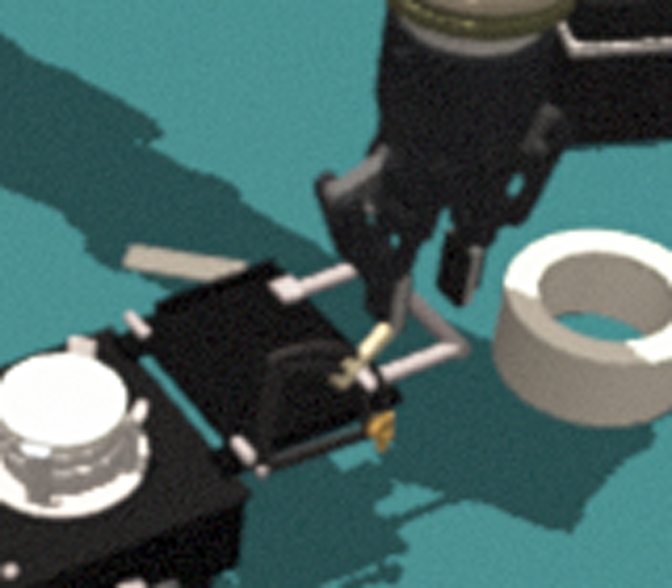

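```bash
python3 -m pendant '{"dp":[[0,-1,-4],[0,-1,-7],[0,-1,-7],[0,-1,-7],[0,-1,-7],[0,-1,-7],[0,-1,-7],[0,-1,-7],[0,-1,-7],[0,-1,-7]],"twist":[0,0,0,0,0,0,0,0,0,0]}' 2 30;python3 - <<'E'
from h import *
im=robot.get_image('scene');s=robot.state();print(s['position'],s['wrist_force'],s['gripper_width'])
cv2.imwrite('pics/s23.png',cv2.resize(im['color'][120:260,310:470],None,fx=4.2,fy=4.2,interpolation=cv2.INTER_CUBIC))
from math import *
import numpy as np
for a in np.arange(0,.81,.1):
    ly=130*cos(a)-130; print(round(a,2),[round(-.2604*ly,1),round(.9655*ly,1),round(130*sin(a),1)])
for a in (.74,.75,.76,.77,.78):
    ly=130*cos(a)-130; print(round(a,2),[round(-.2604*ly,1),round(.9655*ly,1),round(130*sin(a),1)])
E
```

```text
clock: 39.65
position: [0.4769, 0.2439, 0.0732]
ee_rot: [[0.965, 0.263, 0.001], [0.263, -0.965, -0.001], [0.001, 0.001, -1.0]]
wrist_force: [-5.2, -6.3, 15.9]
gripper_width: 0.0076
[0.47697109 0.24385909 0.0732066 ] [-5.62909455 -5.84075986 15.688649  ] 0.007408999919692762
0.0 [-0.0, 0.0, 0.0]
0.1 [0.2, -0.6, 13.0]
0.2 [0.7, -2.5, 25.8]
0.3 [1.5, -5.6, 38.4]
0.4 [2.7, -9.9, 50.6]
0.5 [4.1, -15.4, 62.3]
0.6 [5.9, -21.9, 73.4]
0.7 [8.0, -29.5, 83.7]
0.8 [10.3, -38.1, 93.3]
0.74 [8.9, -32.8, 87.7]
0.75 [9.1, -33.7, 88.6]
0.76 [9.3, -34.5, 89.6]
0.77 [9.5, -35.4, 90.5]
0.78 [9.8, -36.3, 91.4]
```

View pics/s23.png

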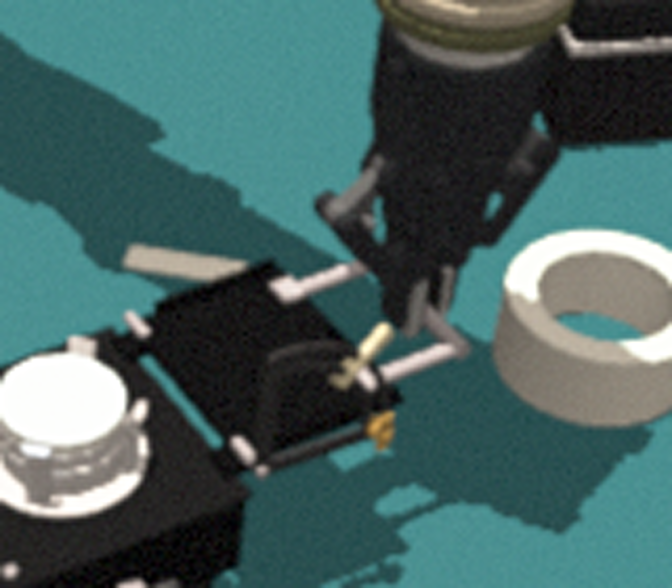

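```bash
python3 -m pendant '{"dp":[[0,0,6.5],[0.2,-0.9,15.6],[0.7,-2.5,25.8],[1.4,-5.3,37.2],[2.4,-9,48.2],[3.7,-13.6,58.9],[5.2,-19.2,69],[6.7,-24.9,77.6],[8,-29.5,83.7],[8.9,-32.8,87.7]],"twist":[0,0,0,0,0,0,0,0,0,0]}' 2 30;python3 -m pendant '{"dp":[[0,0,0],[0,0,0],[0,0,0],[0,0,0],[0,0,0],[0,0,0],[0,0,0],[0,0,0],[0,0,0],[0,0,0]],"twist":[0,0,0,0,0,0,0,0,0,0]}' 2 30;python3 - <<'E'
from h import *
im=robot.get_image('scene');s=robot.state();print(s['position'],s['wrist_force'],s['gripper_width'])
cv2.imwrite('pics/s24.png',cv2.resize(im['color'][120:260,310:470],None,fx=4.2,fy=4.2,interpolation=cv2.INTER_CUBIC))
it=robot.get_image('top');cv2.imwrite('pics/t24.png',cv2.resize(it['color'][190:310,180:320],None,fx=4.5,fy=4.5,interpolation=cv2.INTER_CUBIC))
cv2.imwrite('pics/mk2.png',cv2.resize(im['color'][180:225,365:425],None,fx=10,fy=10,interpolation=cv2.INTER_CUBIC))
E
```

```text
clock: 40.95
position: [0.4851, 0.2137, 0.1608]
ee_rot: [[0.964, 0.265, 0.001], [0.265, -0.964, 0.003], [0.001, -0.002, -1.0]]
wrist_force: [-0.7, 6.0, 2.0]
gripper_width: 0.0079
clock: 42.2
position: [0.485, 0.2139, 0.1605]
ee_rot: [[0.964, 0.266, 0.001], [0.266, -0.964, 0.003], [0.001, -0.002, -1.0]]
wrist_force: [-0.9, 6.0, 2.2]
gripper_width: 0.0076
[0.48502263 0.21392967 0.16048083] [-0.69982764  5.91726222  2.24044497] 0.007736334182158193
```

View pics/s24.png

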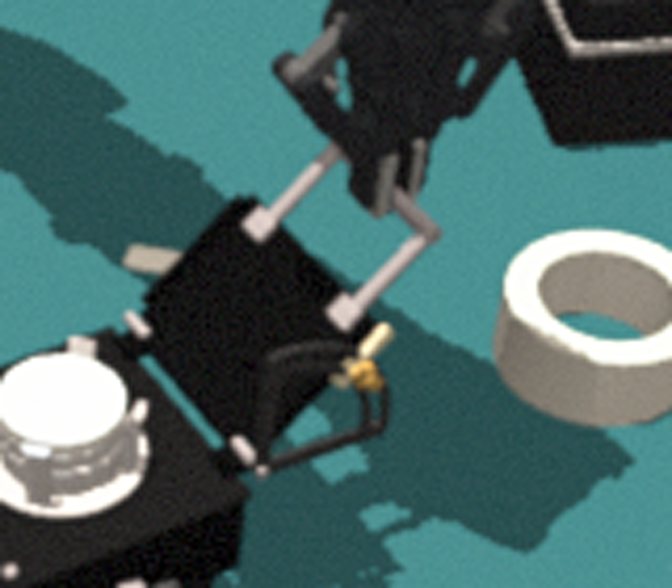

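View pics/mk2.png

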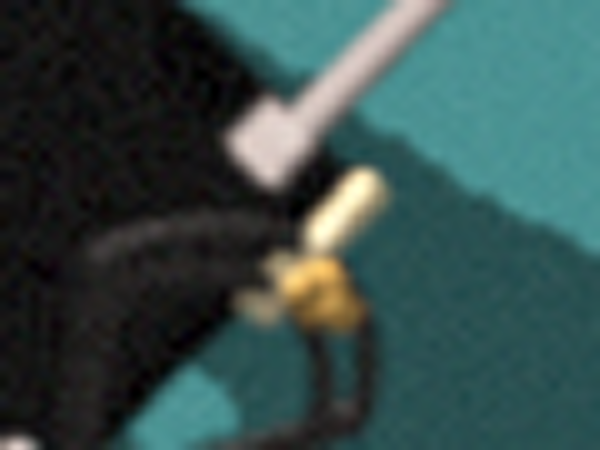

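View pics/t24.png

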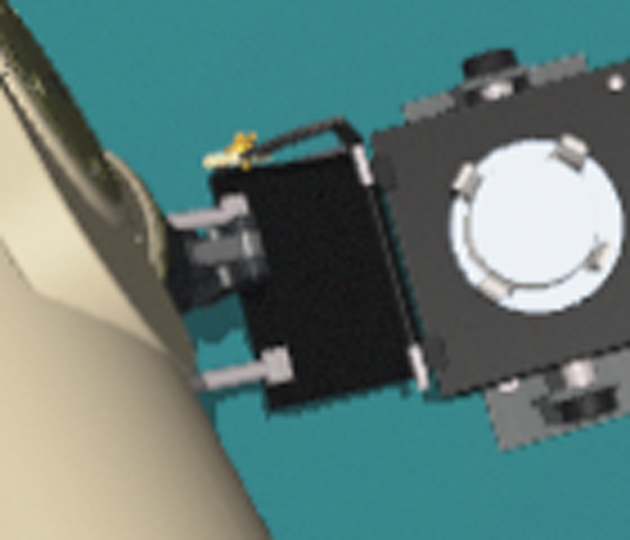

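```bash
cat > ang.py <<'E'
from h import *
R=np.array([[np.cos(.2635),-np.sin(.2635)],[np.sin(.2635),np.cos(.2635)]]);c0=np.array([.5295,.0498])
def W(x,a,r): 
    w=c0+R@np.array([x,.072+r*np.cos(a)]); return [*w,.108+r*np.sin(a)]
for c in ['scene','top']:
    im=robot.get_image(c)
    C=cloud(im,np.ones((480,640),bool)); L=np.c_[(C[:,:2]-c0)@R,C[:,2]]*1000
    y=L[:,1]-72; z=L[:,2]-108; r=np.hypot(y,z); an=np.arctan2(z,y)
    m=(abs(L[:,0])<50)&(r>20)&(r<83)&(an>.3)&(an<1.3)
    # leaf face line fit
    w=np.polyfit(r[m]*0+y[m],z[m],1); k=m&(abs(z-np.polyval(w,y))<5); w=np.polyfit(y[k],z[k],1)
    print(c,'leaf n',k.sum(),'slope ang',np.arctan(w[0]),'median ang r>50',np.median(an[k&(r>50)]))
    m2=(abs(abs(L[:,0])-36)<5)&(r>88)&(r<122)&(an>.4)&(an<1.1); print(' legs',m2.sum(),np.median(an[m2]))
    h=cv2.cvtColor(im['color'],cv2.COLOR_BGR2HSV).astype(int)
    v,u=np.nonzero(im['depth']>0); H=h[v,u]
    t=(abs(L[:,0]-60)<8)&(r>45)&(r<95)&(an>.4)&(an<1.2)&(H[:,0]>18)&(H[:,0]<45)&(H[:,1]<140)&(H[:,2]>130)
    print(' tape',t.sum(),np.median(an[t]),np.median(r[t]), 'px',u[t].mean(),v[t].mean())
    for a in (.6,.65,.7,.75,.8): 
        q=proj(im,[W(.036,a,.09),W(.036,a,.125),W(.060,a,.060),W(.060,a,.087)]); d1=q[1]-q[0];d2=q[3]-q[2]
        print('  ',a,'legs',q[:2].round(1).tolist(),np.degrees(np.arctan2(d1[1],d1[0])).round(1),'tape',np.degrees(np.arctan2(d2[1],d2[0])).round(1))
E
python3 ang.py
```

```text
scene leaf n 1077 slope ang 0.7034603868161288 median ang r>50 0.7160644159868946
 legs 141 0.7191782033428898
 tape 53 0.7675914045424382 75.90544989183012 px 397.1320754716981 202.81132075471697
   0.6 legs [[398.7, 192.4], [412.4, 180.0]] -42.3 tape -42.1
   0.65 legs [[397.8, 191.4], [411.2, 178.5]] -43.9 tape -43.7
   0.7 legs [[396.8, 190.5], [409.9, 177.2]] -45.6 tape -45.3
   0.75 legs [[395.7, 189.7], [408.4, 175.9]] -47.3 tape -47.0
   0.8 legs [[394.5, 188.9], [406.8, 174.8]] -49.0 tape -48.7
top leaf n 1107 slope ang 0.7038145472324714 median ang r>50 0.7459870482316437
 legs 92 0.7468586954927722
 tape 28 0.7920369665449711 75.07769715553346 px 230.5 224.46428571428572
   0.6 legs [[223.7, 238.6], [208.0, 241.3]] 170.5 tape 171.4
   0.65 legs [[224.6, 238.1], [209.2, 240.5]] 171.2 tape 172.1
   0.7 legs [[225.6, 237.4], [210.5, 239.6]] 171.9 tape 172.9
   0.75 legs [[226.8, 236.8], [212.1, 238.7]] 172.6 tape 173.8
   0.8 legs [[228.0, 236.2], [213.7, 237.8]] 173.5 tape 174.7
```

```bash
python3 -m pendant '{"dp":[[0.2,-0.6,1],[0.4,-1.2,2],[0.6,-2,3.2],[0.8,-3,4.8],[1,-4,6.5],[1,-4,6.5],[1,-4,6.5],[1,-4,6.5],[1,-4,6.5],[1,-4,6.5]],"twist":[0,0,0,0,0,0,0,0,0,0]}' 2 30; python3 ang.py | grep -v legs' \[\['; python3 - <<'E'
from h import *
im=robot.get_image('scene')
cv2.imwrite('pics/mk3.png',cv2.resize(im['color'][150:225,345:445],None,fx=7,fy=7,interpolation=cv2.INTER_CUBIC))
E
```

```text
clock: 43.65
position: [0.4864, 0.2089, 0.1665]
ee_rot: [[0.964, 0.264, 0.001], [0.264, -0.964, 0.001], [0.001, -0.001, -1.0]]
wrist_force: [0.2, 6.0, 2.7]
gripper_width: 0.0074
scene leaf n 1076 slope ang 0.7667308520441908 median ang r>50 0.7758151685679315
 legs 147 0.7874604615365461
 tape 49 0.7731283289399726 77.25760241648774 px 397.2857142857143 202.22448979591837
top leaf n 1032 slope ang 0.7657241539018158 median ang r>50 0.8036855977447673
 legs 81 0.8085959493722056
 tape 25 0.7985815412915265 76.65902144120805 px 230.48 224.72
```

View pics/mk3.png

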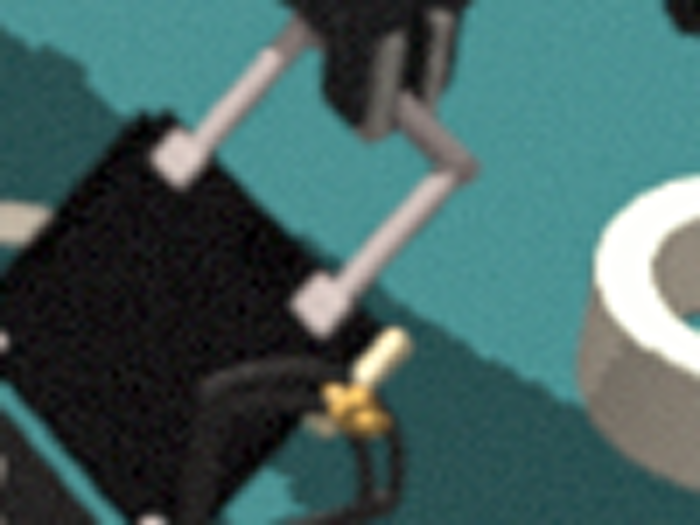

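```bash
python3 - <<'E'
from h import *
im=robot.get_image('top')
for r in robot.masks_of('top','frost')[:3]:
    C=cloud(im,r['pixels'])*1000; k=max(cv2.findContours(r['pixels'].astype(np.uint8),cv2.RETR_EXTERNAL,cv2.CHAIN_APPROX_NONE)[0],key=len).reshape(-1,2)
    print(r['score'],np.median(C,0),cv2.fitEllipse((onz(im,k,.134)[:,:2]*1000).astype(np.float32)))
im=robot.get_image('scene')
cv2.imwrite('pics/fin.png',cv2.resize(im['color'][150:290,270:430],None,fx=4.2,fy=4.2))
s=robot.state();print(s['clock'],s['position'],s['wrist_force'],s['gripper_width'],np.abs(s['joint_velocities']).max())
E
```

```text
0.85 [526.35793711  49.34205785 134.54936127] ((526.6624755859375, 49.022708892822266), (56.44446563720703, 58.42523956298828), 92.96531677246094)
43.95 [0.4863989  0.20890319 0.16655311] [-1.0887478   6.20059377  3.22681055] 0.007556054461150272 0.0008375725901404227
```

View pics/fin.png

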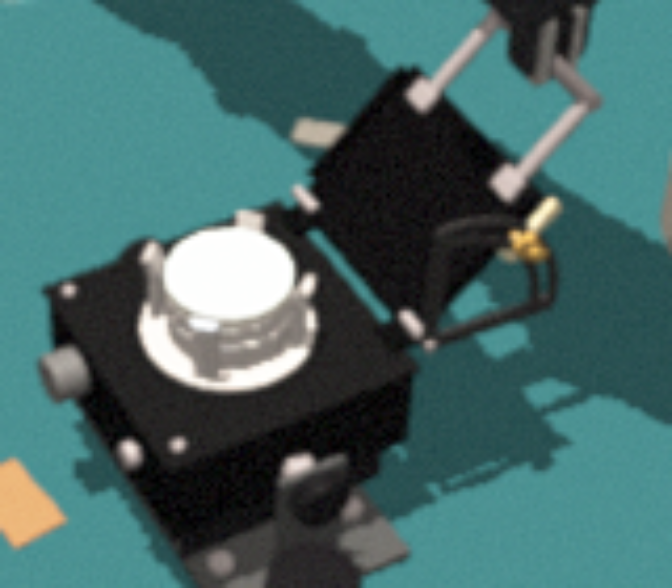

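```bash
python3 - <<'E'
from h import *
robot.job_done(); print(robot.state()['clock'])
E
```

```text
the job is handed in; nothing more can be done
the job is handed in; nothing more can be done
```

The lens, spacer ring and frosted disc are stacked in the cell, and I handed the job in at about 44 s with the gripper still holding the leaf at the tape. No verdict was reported.

- **Stack:** the last top picture puts the frosted disc's upper face at 134.5 mm, against 134 mm expected. Its centre is about 2–3 mm from the cell centre as I measured it. The cameras differ by about that much, and the limit is 5 mm. The scene picture shows all three parts lying flat between the lugs.
- **Leaf:** both cameras' depth put it within about 0.01 rad of the tape's middle (scene 0.776 against 0.773, top 0.804 against 0.799). The wing nut sits over the tape. The arm was at rest and the fingers were holding the bar with about 7 N on the wrist. A slope fit of the leaf plate alone gave 0.766.

**What did not go to plan:**
- **Fingertips:** they sat about 24–31 mm above the reported TCP, more than the sheet said, so I gripped lower.
- **Frosted disc:** the first grip slipped off while the disc was on the table. It stayed flat where it was, and the second, lower grip held.
- **Contact forces:** the spacer was set down with about 16 N on the wrist. Closing on the lens and on the leaf bar gave about 26 N and 16 N.

The pictures showed none of the bystanders moved, though I did not measure their positions at the end.

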